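# Set the dough press to the thick portion

## Task

Set the white dough press to the thick portion: thread the tall brass collar all the way down over the press's centre post and let go of it, then flip the red-tabbed safety catch right back, away from the lever, and only then pull the lever down by its black grip until the round platen presses firmly on the brass collar. Finish while still holding the lever down like that, so that I can lock the depth screw; leave the thin steel collar and everything else where it is.

Things in the scene. Friction and masses are not known exactly. Their poses are not given: they have to be found in the camera images.
- press: Dough press, fixed to the table: white base slab 130 mm (x) by 370 mm (y) by 20 mm high, with a round aluminium bed (116 mm across, its top 30 mm above the table). Origin on the table right under the post. Its own +y points from the post to the lever's pivot (125 mm from the post, between two upright cheeks whose tops are 105 mm above the table) and on to the catch (200 mm from the post). +z is up.
- post_top (a point): Top of the upright steel post in the middle of the bed: 20 mm diameter, rising 38 mm above the bed, top edge chamfered 3 mm; this point is the centre of its top, 68 mm above the table.
- collar_tall_center (a point): Centre (half-way up) of the loose TALL BRASS collar: a ring 50 mm across, 26 mm bore, 28 mm high, about 0.3 kg, lying flat on the table (z axis up). Seated on the post its centre is 44 mm above the table.
- collar_thin_center (a point): Centre of the loose thin dark-steel collar: 50 mm across, 26 mm bore, 14 mm high. A bystander; it may lie where you would expect the tall one.
- catch (a joint): Safety catch, a steel wire bail with a red tab, hinged low on the press. 0 rad = upright, its crossbar over the lever's tail, so the lever is blocked after about 0.12 rad; grows as it is flipped back towards the press's +y, stop at 1.5 rad (lying almost level). Above 1.2 counts as flipped right back. It stays where it is left (slight friction, under 1 N at the tab).
- catch_tab (a point): Grasp point in the middle of the catch's red tab: the tab is 26 mm wide along the press's x, 10 mm thick, 36 mm tall, and sticks up 18 mm above this point and 18 mm below it. The wires below the tab stand at 22 mm either side. It swings about catch_hinge at 76 mm radius.
- catch_hinge (a point): The catch's hinge axis (along the press's x), 50 mm above the table.
- lever (a joint): Press lever, a 16 mm square steel bar with a return spring. 0 rad = upright; grows as it is pulled towards the press's -y and down; at 1.57 it is level and the platen lies flat on the tall collar (no collar: stop at 1.72). It springs back up if let go. At the grip it takes 1.5 N to start, 4 N near level, and about 10 N for a firm press (more is fine; collar and bed do not yield).
- lever_hinge (a point): The lever's hinge axis (along the press's x), 85 mm above the table.
- grip: Black round grip of the lever, a sleeve that spins freely on its bar: 20 mm diameter, 80 mm long, lying along the press's x, out to the press's -x side of the lever. Origin at its middle, 75 mm to the side of the lever bar, 215 mm from the lever's hinge axis: 300 mm above the table with the lever up, 85 mm when level. Its own y and z axes turn as it spins.
- platen (a point): Centre of the pressing face of the round aluminium platen fixed on the lever, 90 mm across, 12 mm thick, with a 32 mm hole for the post; 125 mm from the lever's hinge axis. It stands on edge while the lever is up and comes down over the post as the lever is pulled.
- jar: Empty glass jar with clamp lid, 100 mm wide, 130 mm tall, origin under its middle. Bystander.
- ramekin: White ceramic ramekin, 84 mm across, 45 mm high. Bystander.
- bowl: Green plastic bowl, 150 mm across, 70 mm high. Bystander.
- whisk: Bamboo dough whisk lying flat, 300 mm long, 16 mm high. Bystander.
- scraper: Steel bench scraper with an oak grip, lying flat, 110 by 150 mm, 22 mm high. Bystander.
- canister: White flour canister, 100 mm across, 110 mm high. Bystander.
Things that resemble listed ones, but are neither listed nor needed, are in the scene too. Leave any purple or turquoise look-alike of the part that bears collar_tall_center alone.

How it is judged:
By the outcome, as a careful person would: the job done as asked, in the order asked, and still so for the second after the job is handed in, while the arm keeps its last pose, push and grip.
It also fails if it takes over 72 s, if anything falls off the work surface, if the arm or the gripper's body presses on something with over 40 N, if the wrist force passes 120 N, or if a joint passes its speed limit or range.

## Robot

A 7-joint arm with a two-finger parallel gripper is mounted at the origin on the work surface. World frame = base frame: x ahead of the robot, y to its left, z up, the work surface at z = 0. Lengths are in m, angles in rad, forces in N, time in s.
With the tool pointing down it reaches from about 0.4 to 0.875 m from the base axis. Payload 19.3 kg.
Tool frame: the origin (TCP) lies between the finger pads; the fingertips stand ahead of it and the grasp point (between the pads) lies 8 mm behind it (bot.tip_extent is the x of the fingertips in the tool frame, in m); x points along the fingers, y is the direction in which the jaws open and shut, and the axes are right-handed (so a half turn about x gives the same grasp; the last joint's range is limited). The gripper opens to 85 mm and grips with 20 to 120 N. Pads are 22 mm wide; open, the fingers measure 114 mm over their backs; the gripper's body (76 mm by 85 mm) begins 54 mm behind the grasp point. The pads swing forward as they close: fully open they stand 13 mm farther back than shut.
Start: joints at [1.23, 0.521, -0.036, 1.599, 0.021, 1.021, -0.113], TCP at [0.167, -0.602, 0.242] pointing down, gripper open.
Joint ranges: [-2.91, 2.91], [-0.3, 2.13], [-1.5, 1.42], [0.17, 2.43], [-1.26, 4.41], [0.16, 1.93], [-2.52, 2.52]. Speed limits (rad/s): [1.89, 1.89, 2.39, 2.39, 3.01, 3.01, 3.01].

## Interface

Orientations are given as [roll, pitch, yaw] about the fixed x, y, z axes, in that order (R = Rz(yaw) Ry(pitch) Rx(roll)).
In Python, from workcell import observe, grab_frame, camera_info, bot, nets gives the robot as it stands.
- The arm moves only by the tool jog_arm, never from a script. Its argument "commands" is a list of rows, each a list of 6 numbers: the shift along the tool's x, y, z in mm, then the turn, a rotation vector about the tool's x, y, z in rad. A call has 1 to 20 rows; each row shifts and turns the pose as measured when the row begins, along the tool's axes as they then stand; what a row does not reach is not made up. A row lasts 1/10 s, in which the tool goes at most 50 mm and 8.59 degrees, less where a joint would pass 70% of its speed; a pose out of reach is approached as far as the arm can. A call is refused whole if a number of a shift passes 50 or a number of a turn 0.15, either way. A call with a gripper value outside its range is refused whole. "gripper" is the closure in counts, from 0 (fully open) to 255 (shut), set as the call begins (left out, the last holds). The fingers move at their own pace and stop on an object; "newtons" is the grip in N (left out, the last holds). Time passes only in rows, so rows that do not move let the fingers close. It gives the time, the measured TCP pose, the force and the opening at its end, in the units of the state.
- observe(): the state, without advancing time (a new reading comes with each control period).
- grab_frame(name): name is "scene" or "top" or "wrist"; returns the picture (400x640x3 uint8, red, green, blue); there is no depth.
- camera_info(name): a dict with "fov_y" (degrees; the focal length in pixels is half the picture's height over the tangent of half this angle, whatever the lens; pixels are square), "cx", "cy" (the principal point, pixels), "distortion" ([k1, k2, p1, p2, k3] as OpenCV has them; the pictures are not rectified), "R" (3x3) and "t" (3): a world point X has camera coordinates R X + t; the wrist camera has in their place "tool_from_camera" (4x4, takes a point from camera to tool coordinates, whose origin is the TCP and whose axes are the tool frame's). Camera axes: x right, y down, z forward; pixel columns grow to the right and rows downward; lengths in m; the calibration is good to about 2 mm. A picture is of the moment at which its call begins: read the wrist's pose just before it. camera_info takes no time and is no camera call.
- bot.job_done(): hands the job in, once; it reports no verdict.
Trained networks look in the newest picture that a camera, given by its name, has taken for a name from the list of things; names that differ only in an ending like _2 or _b are one class to them, and where a whole thing is asked for, a point or a joint stands for the part that bears it (a point fixed in the world has none). Each returns a list of dicts, best first, with "p" (0 to 1); they miss things now and then, are a little off and sometimes report something else, mostly with a low value. They report only what shows in the picture. A call takes as long as a camera call. They do not tell look-alikes from the thing itself.
- nets.find_in(camera, name): "rect" ([left, top, right, bottom] in pixels, round what is visible of it).
- nets.silhouettes(camera, name): "mask" (400x640 bool, what is visible of it) and "rect" ([left, top, right, bottom] in pixels, round what is visible of it).
- nets.pinpoint(camera, name): "location" ([column, row] in pixels: a listed point, or the origin of a listed thing).
The state is a dict: "clock": time; "qpos": joint angles; "qd": joint speeds; "joint_efforts": joint torques, N m; "position": TCP position; "tool_rot": TCP orientation; "force": force on the tool from outside, world axes, zero at the start; "moment": the same for the moment, N m; "grip_width": finger opening in m.
Only numpy, scipy, OpenCV 4.12 (cv2) and the standard library are available. Lean on these libraries where they do the work, as an engineer would, in place of code of your own. Each camera call takes 0.05 s, during which the arm holds its last target.

## Working session

There is one attempt and no reset: what is moved stays moved. The work goes in short steps, Python scripts to look and compute and a tool call to move; the robot and the scene stay as the last step left them, time stands still between calls to the robot, and variables do not carry over. Pictures are saved under pics/ and viewed, and the job is handed in when it is done.

Besides the shell and the picture viewer there is one more tool, called after ">>>" as name([rows], argument=value, ...), one row to a line, values as JSON. jog_arm: Moves the arm, as the interface text tells. Its arguments: {"type":"object","properties":{"commands":{"type":"array","items":{"type":"array","items":{"type":"number"}}},"gripper":{"type":"number"},"newtons":{"type":"number"}},"required":["commands"]}

```bash
mkdir -p pics; ls; python3 - <<'E'
from workcell import observe, grab_frame, camera_info, bot, nets
import cv2
s=observe(); print({k:s[k] for k in ('clock','position','tool_rot','force','grip_width')}, bot.tip_extent)
for c in ("scene","top","wrist"):
    f=grab_frame(c); cv2.imwrite(f'pics/{c}0.png',f[:,:,::-1]); print(c,camera_info(c))
E
```

```text
pics
{'clock': 0.0, 'position': array([ 0.16705302, -0.60192471,  0.24173236]), 'tool_rot': array([-1.47980121,  1.5696572 ,  1.93257574]), 'force': array([-0.88805604,  0.66042366,  0.37914875]), 'grip_width': 0.08541071975799998} 0.011
scene {'fov_y': 56.14785031914912, 'cx': 317.1742107055866, 'cy': 197.71928160296977, 'distortion': array([-0.04625576,  0.        ,  0.        ,  0.        ,  0.        ]), 'R': array([[ 0.64635125,  0.76294059, -0.0123173 ],
       [ 0.52031131, -0.45249209, -0.72424239],
       [-0.5581274 ,  0.46170615, -0.68943545]]), 't': array([-0.34429465, -0.16938277,  1.4782677 ])}
top {'fov_y': 54.66630946241427, 'cx': 315.0297957470014, 'cy': 202.61608804418046, 'distortion': array([-0.09000719,  0.        ,  0.        ,  0.        ,  0.        ]), 'R': array([[-0.00620377, -0.99996517,  0.00558358],
       [-0.9968957 ,  0.00574627, -0.07852357],
       [ 0.07848875, -0.00605339, -0.99689662]]), 't': array([-0.02932019,  0.57251924,  1.37895644])}
wrist {'fov_y': 60.78367805761417, 'cx': 310.08516894860054, 'cy': 194.83455033982557, 'distortion': array([-0.0615441,  0.       ,  0.       ,  0.       ,  0.       ]), 'tool_from_camera': array([[ 7.97604844e-04, -2.73765797e-01,  9.61796055e-01,
        -1.30990009e-01],
       [ 9.99999651e-01,  4.58864094e-04, -6.98675428e-04,
         9.24282111e-04],
       [-2.50060241e-04,  9.61796277e-01,  2.73766067e-01,
        -6.89967000e-02],
       [ 0.00000000e+00,  0.00000000e+00,  0.00000000e+00,
         1.00000000e+00]])}
```

View pics/scene0.png

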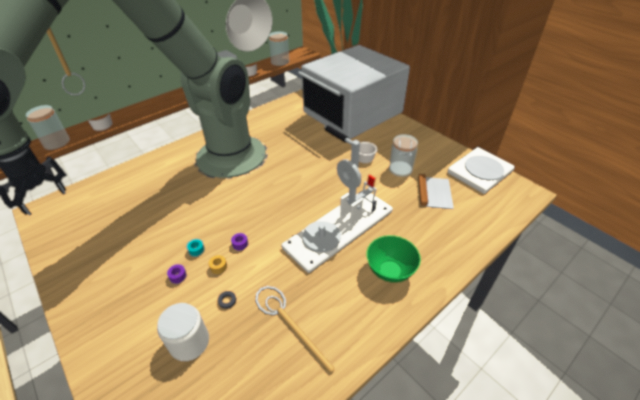

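View pics/top0.png

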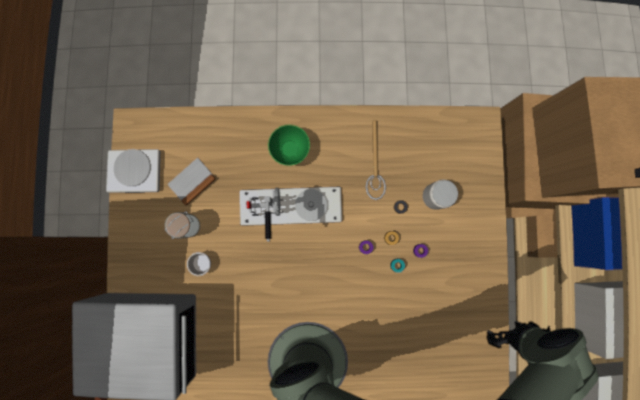

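View pics/wrist0.png

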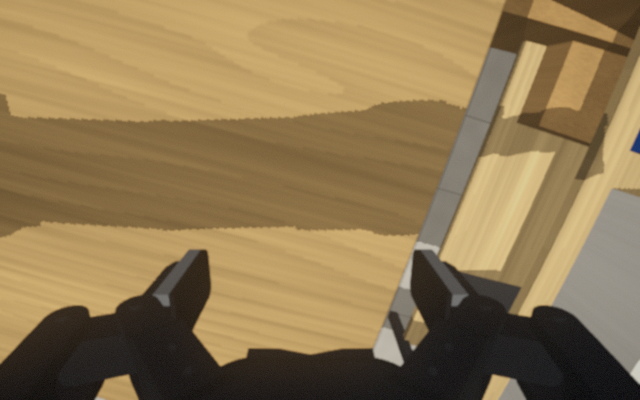

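```bash
cat > h.py <<'E'
from workcell import observe, grab_frame, camera_info, bot, nets
import cv2, numpy as np
from scipy.spatial.transform import Rotation as Ro
def pose():
    s=observe(); return s, Ro.from_euler('xyz',s['tool_rot']).as_matrix(), np.array(s['position'])
def cam(name):
    c=camera_info(name); f=200/np.tan(np.radians(c['fov_y']/2))
    K=np.array([[f,0,c['cx']],[0,f,c['cy']],[0,0,1.]])
    if 'R' in c: R,t=np.array(c['R']),np.array(c['t'])
    else:
        s,RT,p=pose(); T=np.array(c['tool_from_camera']); Rw=RT@T[:3,:3]; o=RT@T[:3,3]+p; R=Rw.T; t=-R@o
    return K,np.array(c['distortion']),R,t
def ray(name,px):
    K,D,R,t=cam(name); u=cv2.undistortPoints(np.array([[px]],float),K,D)[0,0]
    d=R.T@np.array([u[0],u[1],1]); return -R.T@t, d/np.linalg.norm(d)
def onz(name,px,z):
    o,d=ray(name,px); return o+d*(z-o[2])/d[2]
def proj(name,X):
    K,D,R,t=cam(name); return cv2.projectPoints(np.atleast_2d(np.array(X,float)),cv2.Rodrigues(R)[0],t,K,D)[0][:,0]
def tri(a,pa,b,pb):
    o1,d1=ray(a,pa);o2,d2=ray(b,pb)
    k=np.linalg.lstsq(np.c_[d1,-d2],o2-o1,rcond=None)[0]
    p,q=o1+k[0]*d1,o2+k[1]*d2; return (p+q)/2,np.linalg.norm(p-q)
def save(name,fn,scale=1,crop=None):
    f=grab_frame(name); g=f
    if crop: g=g[crop[1]:crop[3],crop[0]:crop[2]]
    cv2.imwrite(fn,cv2.resize(g,None,fx=scale,fy=scale,interpolation=cv2.INTER_CUBIC)[:,:,::-1]); return f
E
python3 - <<'E'
from h import *
np.set_printoptions(precision=4,suppress=True)
save('top','pics/t1.png',5,(230,170,360,280)); save('scene','pics/s1.png',4,(270,130,410,280))
for n,z in (('post_top',.068),('collar_tall_center',.014),('collar_thin_center',.007),('catch_tab',.126),('catch_hinge',.05),('lever_hinge',.085),('grip',.3),('platen',.21)):
    for c in('top','scene'):
        print(n,c,[(np.round(r['location'],1),round(r['p'],2),onz(c,r['location'],z)) for r in nets.pinpoint(c,n)[:5]])
E
```

```text
post_top top [(array([310. , 206.9]), 0.96, array([ 0.5538, -0.0148,  0.068 ]))]
post_top scene [(array([322.5, 227. ]), 0.56, array([ 0.5742, -0.0135,  0.068 ]))]
collar_tall_center top [(array([418. , 249.7]), 0.68, array([ 0.3988, -0.4069,  0.014 ])), (array([366. , 247.2]), 0.63, array([ 0.4099, -0.2165,  0.014 ])), (array([398.2, 262.5]), 0.53, array([ 0.3534, -0.3332,  0.014 ])), (array([392.3, 236. ]), 0.46, array([ 0.4495, -0.3133,  0.014 ])), (array([288.8, 149.9]), 0.33, array([0.7687, 0.0628, 0.014 ]))]
collar_tall_center scene [(array([177.8, 274.5]), 0.78, array([ 0.4063, -0.4099,  0.014 ])), (array([239.8, 237.9]), 0.61, array([ 0.4053, -0.2033,  0.014 ])), (array([221.5, 264.1]), 0.52, array([ 0.4555, -0.2964,  0.014 ])), (array([196.3, 247.1]), 0.5, array([ 0.3503, -0.3229,  0.014 ]))]
collar_thin_center top [(array([399.1, 206.2]), 0.49, array([ 0.5585, -0.3421,  0.007 ])), (array([280.8, 203. ]), 0.23, array([0.5729, 0.0926, 0.007 ]))]
collar_thin_center scene [(array([227.9, 297.7]), 0.73, array([ 0.5594, -0.3381,  0.007 ])), (array([364.2, 156.1]), 0.3, array([0.3
[... 499 characters left out ...]
([274.1, 206.1]), 0.82, array([0.5561, 0.1093, 0.085 ])), (array([310.2, 202.6]), 0.55, array([ 0.5676, -0.0157,  0.085 ]))]
lever_hinge scene [(array([349.7, 203.1]), 0.91, array([0.5661, 0.104 , 0.085 ])), (array([385.4, 265.7]), 0.71, array([0.797, 0.012, 0.085])), (array([188.7, 342.1]), 0.2, array([ 0.6522, -0.4794,  0.085 ]))]
grip top [(array([266., 222.]), 0.69, array([0.495 , 0.1112, 0.3   ]))]
grip scene [(array([335.2, 133.7]), 0.52, array([0.4914, 0.1058, 0.3   ])), (array([374.6, 179.1]), 0.46, array([0.6975, 0.0468, 0.3   ]))]
platen top [(array([278.3, 198.6]), 0.63, array([0.5709, 0.0836, 0.21  ]))]
platen scene [(array([345.3, 175.5]), 0.75, array([0.5662, 0.0786, 0.21  ]))]
```

View pics/t1.png

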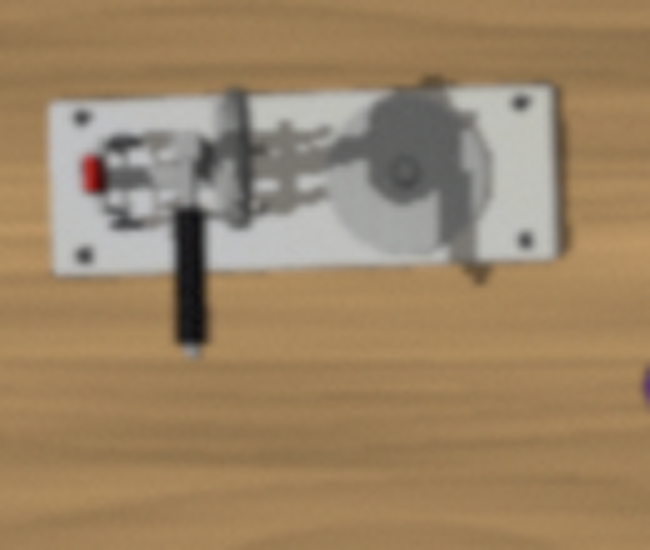

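View pics/s1.png

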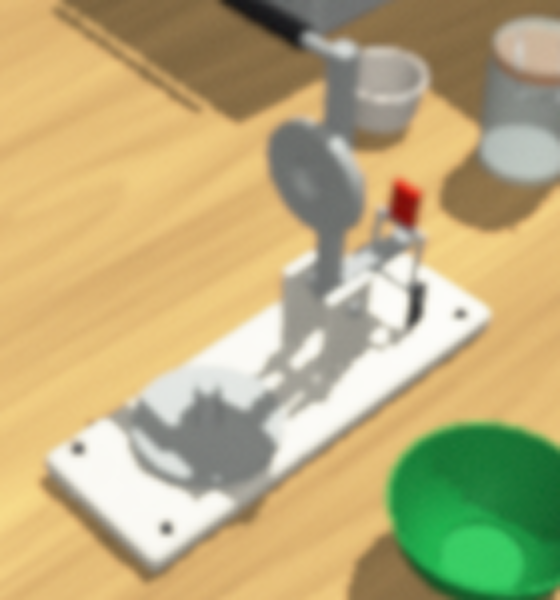

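```bash
python3 - <<'E'
from h import *
np.set_printoptions(precision=4,suppress=True)
C=[onz('top',[230+u/5-.4,170+v/5-.4],.02) for u,v in((50,101),(555,85),(558,258),(55,274))]
for c in C: print(c)
S=[onz('scene',[270+u/4-.4,130+v/4-.4],.02) for u,v in((48,458),(153,562),(491,312))]
for c in S: print('s',c)
print('post',onz('top',[230+405/5-.4,170+170/5-.4],.068),onz('scene',[270+208/4-.4,130+393/4-.4],.068))
print('tab',tri('top',[230+93/5-.4,170+174/5-.4],'scene',[270+405/4-.4,130+204/4-.4]))
# brass collar via color
for c in('top','scene'):
    f=grab_frame(c); hsv=cv2.cvtColor(f,cv2.COLOR_RGB2HSV)
    x0,y0=((377,223) if c=='top' else (203,250)); r=f[y0:y0+30,x0:x0+32]
    cv2.imwrite(f'pics/col_{c}.png',cv2.resize(r,None,fx=15,fy=15,interpolation=cv2.INTER_CUBIC)[:,:,::-1])
E
```

```text
[0.621  0.2421 0.02  ]
[ 0.6305 -0.1263  0.02  ]
[ 0.5045 -0.127   0.02  ]
[0.4949 0.2373 0.02  ]
s [ 0.5134 -0.1229  0.02  ]
s [ 0.6375 -0.1228  0.02  ]
s [0.6272 0.2432 0.02  ]
post [ 0.5654 -0.0169  0.068 ] [ 0.575  -0.0177  0.068 ]
tab (array([0.5613, 0.1948, 0.1212]), np.float64(0.0043637148029088265))
```

View pics/col_top.png

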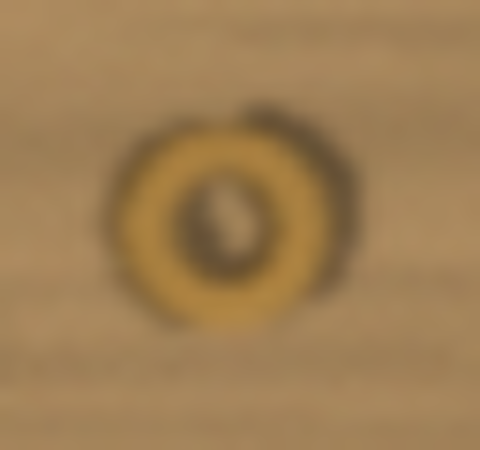

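View pics/col_scene.png

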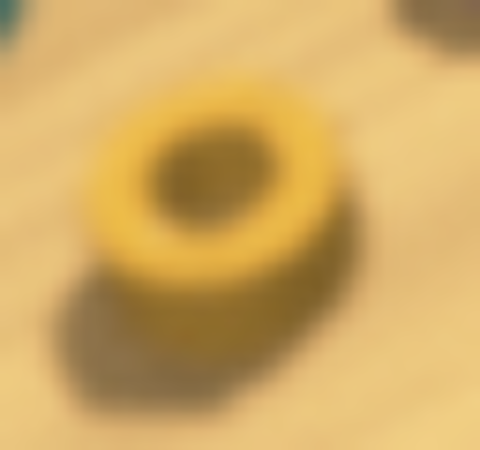

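```bash
python3 - <<'E'
from h import *
np.set_printoptions(precision=4,suppress=True)
a=onz('top',[377+226/15-.5,223+228/15-.5],.028);b=onz('scene',[203+213/15-.5,250+178/15-.5],.028);print(a,b)
s,R,p=pose();print(R,p)
# thin, purple etc
for n,px in(('p1',(367,246)),('p2',(421,250)),('t',(398,265)),('thin',(401,207))): print(n,onz('top',px,.02))
E
```

```text
[ 0.4436 -0.3076  0.028 ] [ 0.4489 -0.3053  0.028 ]
[[-0.      0.2674 -0.9636]
 [ 0.     -0.9636 -0.2674]
 [-1.     -0.      0.    ]] [ 0.1672 -0.6022  0.2423]
p1 [ 0.4144 -0.2194  0.02  ]
p2 [ 0.3978 -0.4163  0.02  ]
t [ 0.3448 -0.331   0.02  ]
thin [ 0.5547 -0.3462  0.02  ]
```

```bash
cat >> h.py <<'E'
def Rt(yaw,tilt=0.,about=None):
    """tool down; yaw = azimuth (deg) of tool z; """
    z=np.array([np.cos(np.radians(yaw)),np.sin(np.radians(yaw)),0]);x=np.array([0,0,-1.])
    R=np.c_[x,np.cross(z,x),z]
    if about is not None: R=Ro.from_rotvec(np.array(about)*np.radians(tilt)).as_matrix()@R
    return R
def plan(P,RT=None,step=30,turn=.13,nmin=1):
    s,R,p=pose(); RT=R if RT is None else RT
    P=np.array(P,float)
    w=Ro.from_matrix(R.T@RT).as_rotvec()
    n=max(nmin,int(np.ceil(max(np.linalg.norm(P-p)*1000/step,np.abs(w).max()/turn))))
    out=[];p0,R0=p.copy(),R.copy()
    for i in range(1,n+1):
        Pi=p0+(P-p0)*i/n; Ri=R0@Ro.from_rotvec(w*i/n).as_matrix()
        d=np.round(R.T@(Pi-p)*1000,0 if i<n else 1); r=np.round(Ro.from_matrix(R.T@Ri).as_rotvec(),3)
        out.append([float(v) for v in d]+[float(v) for v in r]); p=p+R@d/1000; R=R@Ro.from_rotvec(r).as_matrix()
    print(n,'rows'); print(str(out).replace('.0,',',').replace(', ',',').replace('-0,','0,'))
E
python3 - <<'E'
from h import *
plan([.43,-.32,.2],Rt(315))
E
```

```text
17 rows
[[2,-12,-19,-0.123,0,0.0],[3,-9,-21,-0.122,0,0.0],[2,-7,-22,-0.123,0,0.0],[3,-4,-22,-0.123,0,0.0],[2,-2,-23,-0.122,0,0.0],[3,2,-22,-0.123,0,0.0],[2,4,-23,-0.123,0,0.0],[3,7,-21,-0.122,0,0.0],[2,9,-21,-0.123,0,0.0],[3,12,-19,-0.123,0,0.0],[2,14,-18,-0.122,0,0.0],[3,17,-15,-0.123,0,0.0],[2,18,-14,-0.123,0,0.0],[3,19,-12,-0.122,0,0.0],[2,21,-8,-0.123,0,0.0],[3,22,-7,-0.123,0,0.0],[2.3,22.5,-3.3,-0.122,0,-0.0]]
```

>>> jog_arm([
  [2, -12, -19, -0.12, 0, 0],
  [3, -9, -21, -0.12, 0, 0],
  [2, -7, -22, -0.12, 0, 0],
  [3, -4, -22, -0.12, 0, 0],
  [2, -2, -23, -0.12, 0, 0],
  [3, 2, -22, -0.12, 0, 0],
  [2, 4, -23, -0.12, 0, 0],
  [3, 7, -21, -0.12, 0, 0],
  [2, 9, -21, -0.12, 0, 0],
  [3, 12, -19, -0.12, 0, 0],
  [2, 14, -18, -0.12, 0, 0],
  [3, 17, -15, -0.12, 0, 0],
  [2, 18, -14, -0.12, 0, 0],
  [3, 19, -12, -0.12, 0, 0],
  [2, 21, -8, -0.12, 0, 0],
  [3, 22, -7, -0.12, 0, 0],
  [2, 22, -3, -0.12, 0, 0],
  [0, 0, 0, 0, 0, 0],
], gripper=0)

```text
clock: 2.95
position: [0.4353, -0.3068, 0.1993]
tool_rot: [-0.471, 1.566, -1.219]
force: [0.4, -0.4, -0.8]
grip_width: 0.0856
```

```bash
python3 - <<'E'
from h import *
s,R,p=pose();print(s['clock'],p,R,s['qpos'],s['force'])
save('wrist','pics/w1.png')
print([(np.round(r['location'],1),round(r['p'],2),onz('wrist',r['location'],.014)) for r in nets.pinpoint('wrist','collar_tall_center')[:5]])
E
```

```text
2.95 [ 0.43529741 -0.30681356  0.19934416] [[ 0.00150069  0.67982158  0.733376  ]
 [-0.00408718  0.73337487 -0.67981217]
 [-0.99999052 -0.00197725  0.00387913]] [ 0.95802233  0.48635136 -0.61510082  1.86735628  0.35700642  0.89550817
  0.9947487 ] [ 0.4135537  -0.38720978 -0.83768523]
[(array([227.6, 117.7]), 0.85, array([ 0.34351522, -0.32951079,  0.014     ])), (array([318.6, 180.8]), 0.84, array([ 0.44377283, -0.30945272,  0.014     ])), (array([371.2,  85.8]), 0.66, array([ 0.41212543, -0.21608827,  0.014     ])), (array([208.7, 218.5]), 0.64, array([ 0.39727049, -0.41484117,  0.014     ]))]
```

View pics/w1.png

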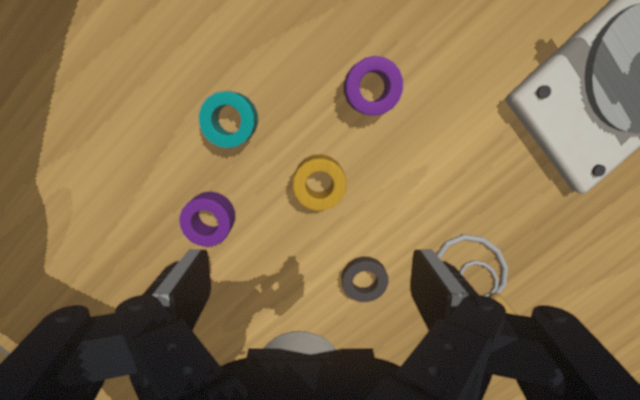

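```bash
cat >> h.py <<'E'
def brass(c,box,fn=None):
    f=grab_frame(c); x0,y0,x1,y1=box; r=f[y0:y1,x0:x1]
    hsv=cv2.cvtColor(r,cv2.COLOR_RGB2HSV); m=((hsv[...,0]>14)&(hsv[...,0]<28)&(hsv[...,1]>165)&(hsv[...,2]>120)).astype(np.uint8)
    cs,_=cv2.findContours(m,cv2.RETR_EXTERNAL,cv2.CHAIN_APPROX_NONE); k=max(cs,key=cv2.contourArea)
    e=cv2.fitEllipse(k)
    if fn:
        g=cv2.resize(r,None,fx=6,fy=6,interpolation=cv2.INTER_CUBIC)[:,:,::-1].copy()
        cv2.drawContours(g,[k*6+3],-1,(0,0,255),1); cv2.imwrite(fn,g)
    return np.array(e[0])+[x0,y0],e
E
python3 - <<'E'
from h import *
c,e=brass('wrist',(280,145,360,220),'pics/b1.png');print(c,e,onz('wrist',c,.026))
E
```

```text
[322.58720016 182.45506287] ((42.58720016479492, 37.45506286621094), (51.587162017822266, 53.96745681762695), 13.598949432373047) [ 0.44468796 -0.30667637  0.026     ]
```

View pics/b1.png

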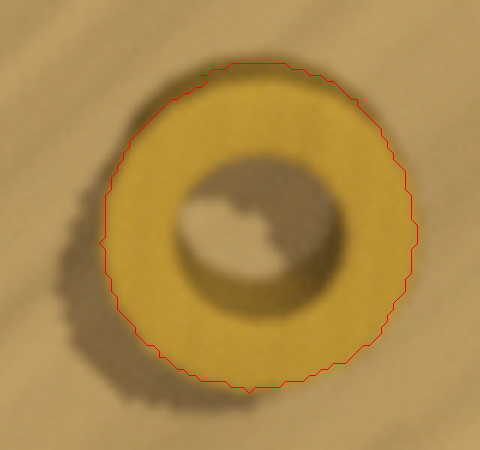

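```bash
python3 - <<'E'
from h import *
c=onz('wrist',[322.8,183.5],.028);print(c)
plan([c[0],c[1],.06],Rt(315),step=25)
E
```

```text
[ 0.44513309 -0.30691067  0.028     ]
6 rows
[[23,2,1,0.005,0.001,0.001],[23,2,1,0.004,0,0.0],[24,1,1,0.005,0.001,0.001],[23,2,1,0.005,0.001,0.001],[23,2,1,0.004,0,0.0],[23.4,1.6,1.5,0.005,0.001,0.001]]
```

>>> jog_arm([
  [23, 2, 1, 0, 0, 0],
  [23, 2, 1, 0, 0, 0],
  [24, 1, 1, 0, 0, 0],
  [23, 2, 1, 0, 0, 0],
  [23, 2, 1, 0, 0, 0],
  [23, 2, 1, 0, 0, 0],
  [0, 0, 0, 0, 0, 0],
])

```text
clock: 3.8
position: [0.4412, -0.3149, 0.057]
tool_rot: [-0.79, 1.559, -1.569]
force: [-0.4, -0.4, -0.2]
grip_width: 0.0858
```

```bash
python3 - <<'E'
from h import *
s,R,p=pose();print(p)
save('wrist','pics/w2.png'); plan([.4451,-.3069,.013],Rt(315),step=20)
E
```

```text
[ 0.44121133 -0.31487815  0.05702025]
3 rows
[[15,3,-1,0.002,0.003,0.003],[15,3,-2,0.002,0.003,0.002],[15.4,2.6,-0.8,0.002,0.004,0.003]]
```

View pics/w2.png

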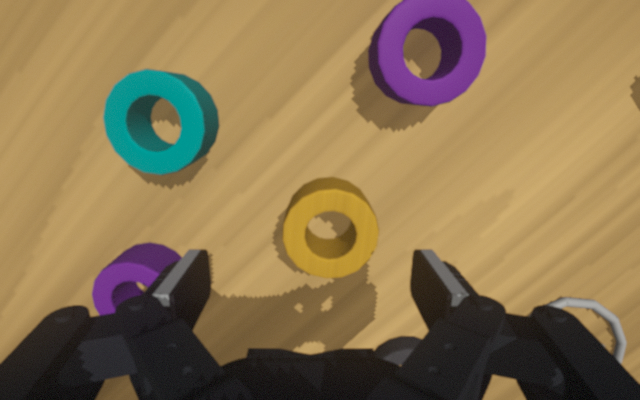

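```bash
python3 - <<'E'
from h import *
c=onz('wrist',[331,233],.028);print(c)
plan([c[0],c[1],.013],Rt(315),step=13)
E
```

```text
[ 0.44662521 -0.3066161   0.028     ]
4 rows
[[11,3,-1,0.002,0.002,0.002],[12,2,0,0.001,0.003,0.002],[11,2,-1,0.002,0.002,0.002],[11.4,2.9,-0.9,0.001,0.003,0.002]]
```

Do the lateral correction first, then the descent.

>>> jog_arm([
  [3, 5, -2, 0, 0.005, 0.005],
  [3, 5, -2, 0, 0.005, 0.005],
  [0, 0, 0, 0, 0, 0],
  [13, 0, 0, 0, 0, 0],
  [13, 0, 0, 0, 0, 0],
  [12, 0, 0, 0, 0, 0],
  [0, 0, 0, 0, 0, 0],
])

```text
clock: 4.55
position: [0.447, -0.3068, 0.0147]
tool_rot: [0.647, 1.566, -0.136]
force: [0.5, -0.2, -0.3]
grip_width: 0.0854
```

```bash
python3 - <<'E'
from h import *
s,R,p=pose();print(p,R)
plan([.4462,-.3067,.013],Rt(315),step=20)
save('wrist','pics/w3.png')
E
```

```text
[ 0.44700569 -0.30682277  0.01472885] [[ 4.83762357e-03  7.05321975e-01  7.08870587e-01]
 [-6.62178192e-04  7.08880986e-01 -7.05327803e-01]
 [-9.99988079e-01  2.94271176e-03  3.89634820e-03]]
1 rows
[[1.7,-0.5,-0.7,0.003,0.004,-0.003]]
```

View pics/w3.png

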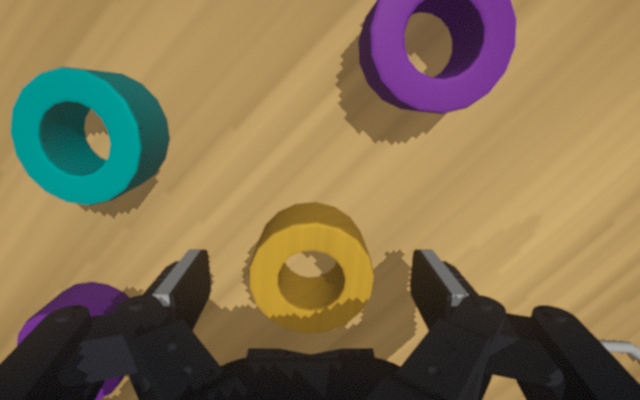

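>>> jog_arm([
  [1, 0, 0, 0, 0, 0],
  [0, 0, 0, 0, 0, 0],
  [0, 0, 0, 0, 0, 0],
  [0, 0, 0, 0, 0, 0],
  [0, 0, 0, 0, 0, 0],
  [0, 0, 0, 0, 0, 0],
  [0, 0, 0, 0, 0, 0],
  [0, 0, 0, 0, 0, 0],
], gripper=255, newtons=50)

```text
clock: 5.4
position: [0.4474, -0.3072, 0.0155]
tool_rot: [0.491, 1.565, -0.292]
force: [-0.1, 0.1, -3.5]
grip_width: 0.0484
```

```bash
python3 - <<'E'
from h import *
s,R,p=pose();print(s['clock'],p,R,s['grip_width'],s['force'])
save('wrist','pics/w4.png')
plan([p[0],p[1],.15],None,step=20)
E
```

```text
5.4 [ 0.44740179 -0.30720078  0.01550048] [[ 0.00568816  0.70537301  0.70881348]
 [-0.00170874  0.70883077 -0.70537651]
 [-0.99998236  0.00280112  0.00523725]] 0.048446385922203135 [-0.10889776  0.07096793 -3.48790888]
7 rows
[[-19,0,0,0,0,0.0],[-19,0,0,0,0,0.0],[-20,0,0,0,0,0.0],[-19,0,0,0,0,0.0],[-19,0,1,0,0,0.0],[-19,0,0,0,0,0.0],[-19.5,0.4,-0.3,0,0,0.0]]
```

View pics/w4.png

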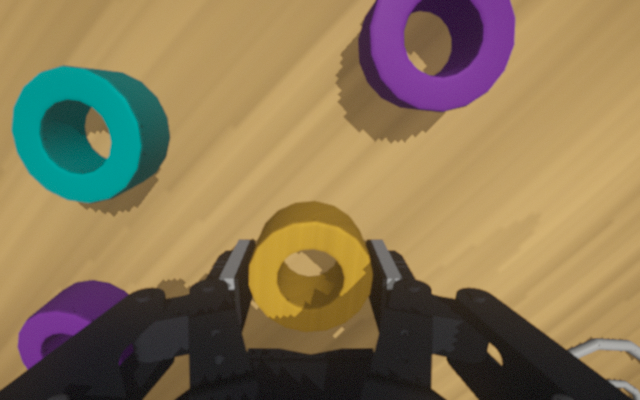

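```bash
python3 - <<'E'
from h import *
s,R,p=pose()
for q in([311.5,277],[311,279]):
    c=onz('wrist',q,.028);print(c,R.T@(c-p))
# predicted outline check for centre
K=cv2.imread('pics/w4.png')
for dz,col in((0,(0,0,255)),):
    c=onz('wrist',[311.5,277.5],.028); a=np.linspace(0,2*np.pi,60)
    for r in(.025,.013):
        q=proj('wrist',np.c_[c[0]+r*np.cos(a),c[1]+r*np.sin(a),0*a+.028]); cv2.polylines(K,[np.int32(q*16)],True,col,1,cv2.LINE_AA,4)
cv2.imwrite('pics/w4b.png',cv2.resize(K[180:360,210:410],None,fx=3.3,fy=3.3))
E
```

```text
[ 0.4457551  -0.30595737  0.028     ] [-0.012533   -0.0002197  -0.00197521]
[ 0.44624161 -0.30671475  0.028     ] [-0.01252897 -0.00041333 -0.00109612]
```

View pics/w4b.png

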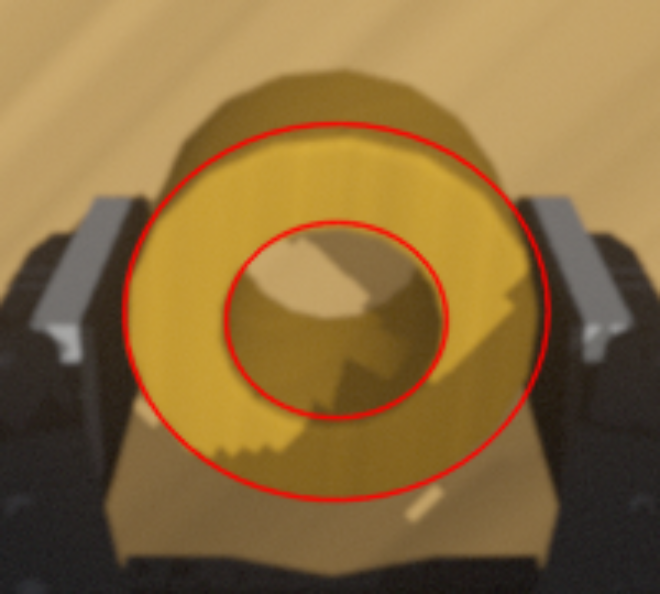

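>>> jog_arm([
  [-15, 0, 0, 0, 0, 0],
  [-20, 0, 0, 0, 0, 0],
  [-20, 0, 0, 0, 0, 0],
  [-20, 0, 0, 0, 0, 0],
  [-20, 0, 0, 0, 0, 0],
  [-20, 0, 0, 0, 0, 0],
  [-20, 0, 0, 0, 0, 0],
])

```text
clock: 6.15
position: [0.4453, -0.3054, 0.1592]
tool_rot: [0.916, 1.568, 0.135]
force: [0.3, 0.3, -3.0]
grip_width: 0.0488
```

```bash
python3 - <<'E'
from h import *
plan([.50,-.02,.18],Rt(0),step=28)
E
```

```text
11 rows
[[-2,22,-15,-0.071,0,-0.0],[-2,23,-13,-0.071,0,-0.0],[-2,24,-11,-0.071,0.001,-0.0],[-1,24,-10,-0.071,0,-0.001],[-2,25,-8,-0.071,0,0.0],[-2,26,-6,-0.071,0,0.0],[-2,26,-5,-0.071,0.001,0.0],[-2,26,-2,-0.071,0,-0.0],[-2,27,-1,-0.071,0,-0.0],[-2,26,2,-0.071,0,-0.0],[-1.6,26.5,2.7,-0.071,0.001,-0.0]]
```

>>> jog_arm([
  [-2, 22, -15, -0.071, 0, 0],
  [-2, 23, -13, -0.071, 0, 0],
  [-2, 24, -11, -0.071, 0, 0],
  [-1, 24, -10, -0.071, 0, 0],
  [-2, 25, -8, -0.071, 0, 0],
  [-2, 26, -6, -0.071, 0, 0],
  [-2, 26, -5, -0.071, 0, 0],
  [-2, 26, -2, -0.071, 0, 0],
  [-2, 27, -1, -0.071, 0, 0],
  [-2, 26, 2, -0.071, 0, 0],
  [-2, 26, 3, -0.071, 0, 0],
  [0, 0, 0, 0, 0, 0],
])

```text
clock: 7.35
position: [0.4918, 0.0057, 0.1872]
tool_rot: [-0.58, 1.565, -0.511]
force: [-0.4, -1.5, -1.5]
grip_width: 0.0487
```

```bash
python3 - <<'E'
from h import *
s,R,p=pose();print(s['clock'],p,R,s['grip_width'],s['qpos'])
save('wrist','pics/w5.png')
print([(np.round(r['location'],1),round(r['p'],2),onz('wrist',r['location'],.068)) for r in nets.pinpoint('wrist','post_top')[:5]])
E
```

```text
7.35 [0.49179695 0.00566217 0.18716068] [[ 0.00511074 -0.06886458  0.99761293]
 [-0.0028672   0.99762085  0.06887981]
 [-0.99998283 -0.00321238  0.00490113]] 0.048727155705628786 [ 0.51750591  0.50582735 -0.86222796  1.97209848  0.50144906  0.88416482
  1.02877862]
[(array([279.7, 279. ]), 0.89, array([ 0.56699994, -0.01948247,  0.068     ])), (array([434.1, 296.1]), 0.7, array([0.57553756, 0.11099072, 0.068     ]))]
```

View pics/w5.png

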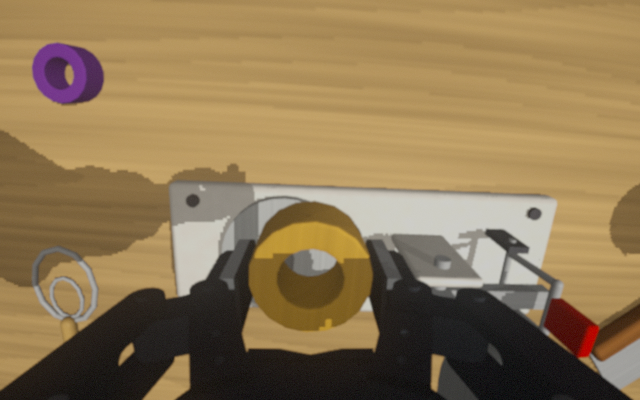

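>>> jog_arm([
  [0, -8, 25, 0.02, 0, 0],
  [0, -8, 25, 0.02, 0, 0],
  [0, -8, 25, 0.02, 0, 0],
  [0, -6, 25, 0, 0, 0],
  [0, -3, 25, 0, 0, 0],
  [0, 0, 0, 0, 0, 0],
])

```text
clock: 8.05
position: [0.6186, -0.0336, 0.1861]
tool_rot: [-1.61, 1.561, -1.614]
force: [-1.4, 0.8, -3.4]
grip_width: 0.049
```

```bash
python3 - <<'E'
from h import *
s,R,p=pose();print(s['clock'],p,R,s['grip_width'])
save('wrist','pics/w6.png')
print([(np.round(r['location'],1),round(r['p'],2),onz('wrist',r['location'],.068)) for r in nets.pinpoint('wrist','post_top')[:5]])
E
```

```text
8.05 [ 0.61864385 -0.03363551  0.18605715] [[-4.23240522e-04  4.16214650e-03  9.99991249e-01]
 [-9.84106997e-03  9.99942897e-01 -4.16611042e-03]
 [-9.99951486e-01 -9.84274711e-03 -3.82256379e-04]] 0.04897397476841226
[(array([339.2, 123.2]), 0.94, array([ 0.56401533, -0.01389937,  0.068     ]))]
```

View pics/w6.png

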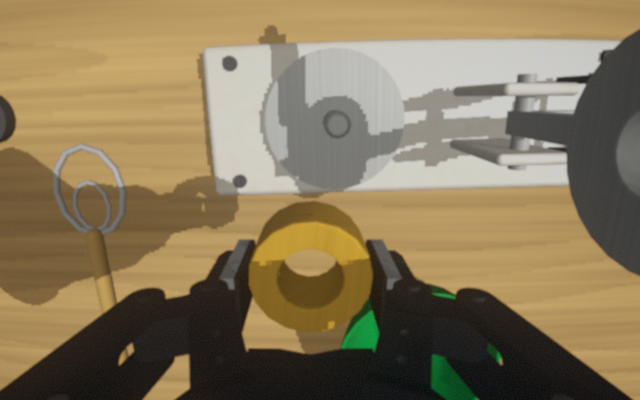

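```bash
python3 - <<'E'
from h import *
f=grab_frame('wrist'); g=f[40:210,250:430]
K=cv2.resize(g,None,fx=3.3,fy=3.3,interpolation=cv2.INTER_CUBIC)[:,:,::-1].copy()
a=np.linspace(0,2*np.pi,60); a0=np.array([250,40])
def best():
    return onz('wrist',[338,124],.068)
c=best(); print(c)
for r,z in((.010,.065),(.007,.068),(.058,.030)):
    q=(proj('wrist',np.c_[c[0]+r*np.cos(a),c[1]+r*np.sin(a),0*a+z])-a0+.5)*3.3-.5
    cv2.polylines(K,[np.int32(q*16)],True,(0,0,255),1,cv2.LINE_AA,4)
cv2.imwrite('pics/w6b.png',K)
E
```

```text
[ 0.5643086  -0.01449752  0.068     ]
```

View pics/w6b.png

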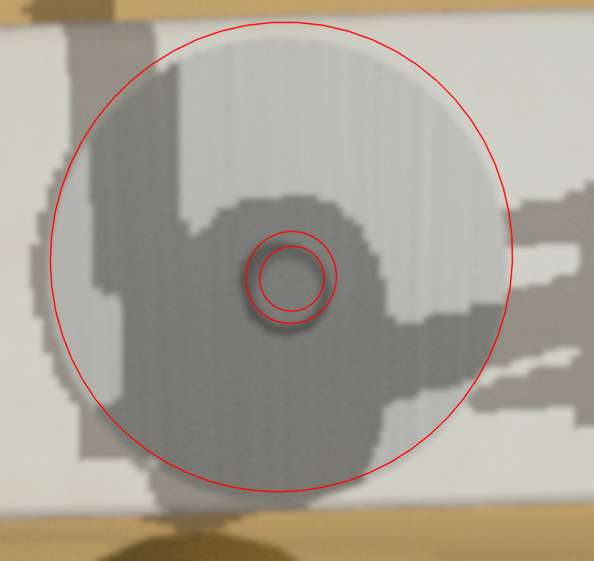

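>>> jog_arm([
  [15, 5, 0, 0, 0, 0],
  [20, 5, 0, 0, 0, 0],
  [20, 3, 0, 0, 0, 0],
  [0, 0, 0, 0, 0, 0],
])

```text
clock: 8.6
position: [0.6132, -0.0196, 0.1276]
tool_rot: [-1.793, 1.559, -1.795]
force: [-0.1, 0.9, -4.1]
grip_width: 0.0488
```

```bash
python3 - <<'E'
from h import *
s,R,p=pose();print(s['clock'],p,R[:,0],s['qd'])
f=grab_frame('wrist'); cv2.imwrite('pics/w7.png',f[:,:,::-1])
r=nets.pinpoint('wrist','post_top')[0]; print(r, onz('wrist',r['location'],.068)); print(cam('wrist')[2].T@-cam('wrist')[3])
x0,y0=[int(v)-70 for v in r['location']]; y0=max(y0,0)
K=cv2.resize(f[y0:y0+140,x0:x0+140],None,fx=4,fy=4,interpolation=cv2.INTER_CUBIC)[:,:,::-1].copy()
a=np.linspace(0,2*np.pi,60); a0=np.array([x0,y0])
c=np.array([.5643,-.0145,0])
for r,z in((.010,.065),(.007,.068),(.010,.030)):
    q=(proj('wrist',np.c_[c[0]+r*np.cos(a),c[1]+r*np.sin(a),0*a+z])-a0+.5)*4-.5
    cv2.polylines(K,[np.int32(q*16)],True,(0,0,255),1,cv2.LINE_AA,4)
cv2.imwrite('pics/w7b.png',K)
E
```

```text
8.6 [ 0.61316076 -0.01963903  0.12761842] [-0.00258342 -0.01135051 -0.99993224] [ 0.00645757 -0.0292845  -0.01617855 -0.00951547 -0.01068235  0.0157708
  0.00907242]
{'location': [320.6, 140.7], 'p': 0.66} [ 0.56822569 -0.01529178  0.068     ]
[ 0.54494308 -0.01914775  0.26113972]
```

View pics/w7.png

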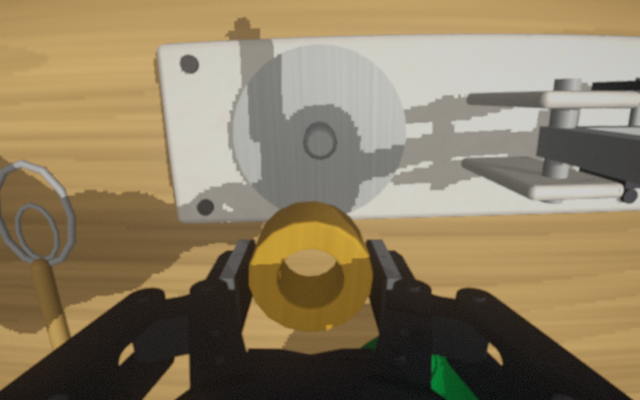

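View pics/w7b.png

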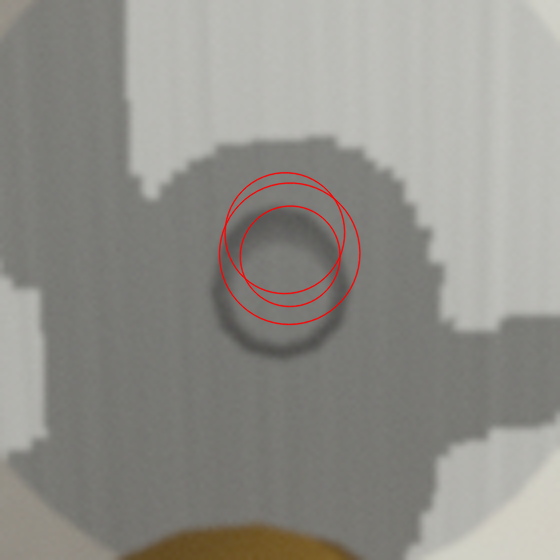

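```bash
python3 - <<'E'
from h import *
s,R,p=pose();print(s['clock'],p,R[:,0],s['qd'])
f=grab_frame('wrist')
x0,y0=250,70
K=cv2.resize(f[y0:y0+140,x0:x0+140],None,fx=4,fy=4,interpolation=cv2.INTER_CUBIC)[:,:,::-1].copy()
q=np.array([x0+280.5/4-.4,y0+281/4-.4]);
c=onz('wrist',q,.0655);print(q,c)
a=np.linspace(0,2*np.pi,60); a0=np.array([x0,y0])
for r,z in((.010,.065),(.007,.068),(.058,.030)):
    qq=(proj('wrist',np.c_[c[0]+r*np.cos(a),c[1]+r*np.sin(a),0*a+z])-a0+.5)*4-.5
    cv2.polylines(K,[np.int32(qq*16)],True,(0,0,255),1,cv2.LINE_AA,4)
cv2.imwrite('pics/w8b.png',K)
E
```

```text
8.7 [ 0.61460776 -0.01979096  0.13019345] [ 4.69984301e-04 -1.12665996e-02 -9.99936419e-01] [ 0.00909845 -0.01904374 -0.00654711 -0.02328176 -0.00295918  0.0075034
  0.00666716]
[319.725 139.85 ] [ 0.56868433 -0.01589851  0.0655    ]
```

View pics/w8b.png

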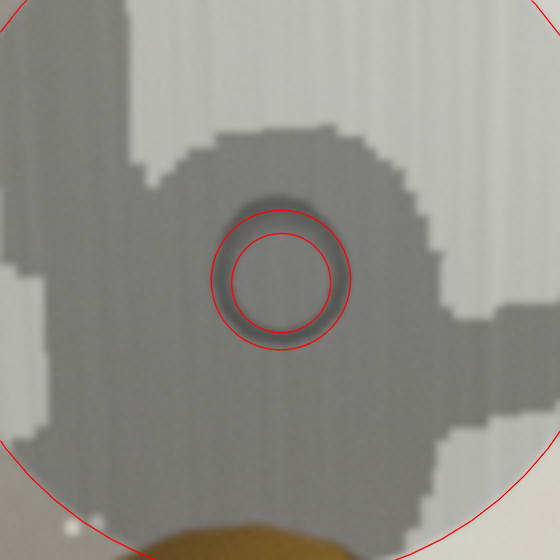

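```bash
python3 - <<'E'
from h import *
plan([.569,-.0155,.110],Rt(0),step=20)
E
```

```text
3 rows
[[7,2,-15,-0.001,0.001,0.004],[7,1,-16,-0.001,0,0.004],[6.8,1.5,-15.1,-0.001,0.001,0.003]]
```

>>> jog_arm([
  [7, 2, -15, 0, 0, 0.004],
  [7, 1, -15, 0, 0, 0.004],
  [7, 1, -15, 0, 0, 0.003],
  [0, 0, 0, 0, 0, 0],
  [0, 0, 0, 0, 0, 0],
  [0, 0, 0, 0, 0, 0],
])

```text
clock: 9.35
position: [0.5721, -0.0166, 0.1149]
tool_rot: [-0.09, 1.56, -0.094]
force: [0.2, -0.7, -2.2]
grip_width: 0.049
```

```bash
python3 - <<'E'
from h import *
s,R,p=pose();print(s['clock'],p,R,s['qd'])
f=save('wrist','pics/w9.png',4,(240,190,390,340))
plan([.569,-.0155,.110],Rt(0),step=20)
E
```

```text
9.35 [ 0.57206124 -0.01661744  0.11490017] [[ 1.07499848e-02  4.80986781e-03  9.99930649e-01]
 [-1.01812112e-03  9.99987965e-01 -4.79919797e-03]
 [-9.99941699e-01 -9.66459207e-04  1.07547524e-02]] [ 0.00197306 -0.00827576 -0.00336414 -0.01547724 -0.00216964  0.00234743
  0.00426667]
1 rows
[[4.9,1.1,-3.3,-0.005,0.011,0.001]]
```

View pics/w9.png

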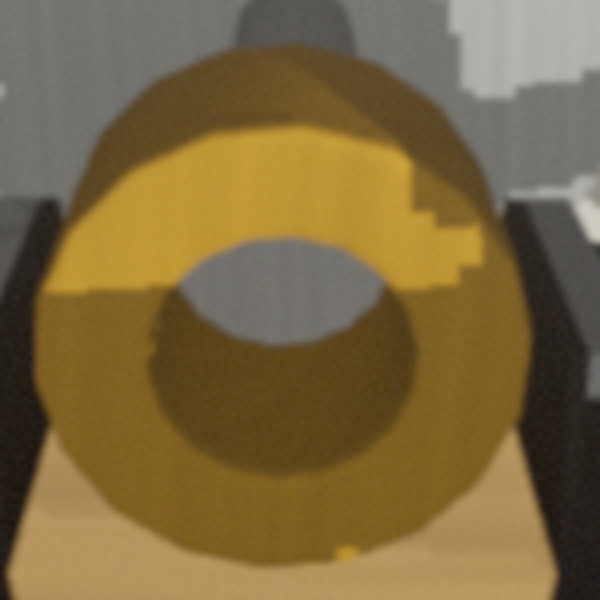

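>>> jog_arm([
  [5, 1.2, -3.3, 0, 0.011, 0],
  [5, 0, 0, 0, 0, 0],
  [5, 0, 0, 0, 0, 0],
  [0, 0, 0, 0, 0, 0],
  [0, 0, 0, 0, 0, 0],
])

```text
clock: 9.9
position: [0.5697, -0.0151, 0.0986]
tool_rot: [-2.343, 1.57, -2.348]
force: [0.7, -0.2, -2.9]
grip_width: 0.049
```

```bash
python3 - <<'E'
from h import *
s,R,p=pose();print(s['clock'],p,R,s['qd'],s['force'])
f=save('wrist','pics/w10.png',4,(240,150,390,300))
plan([.569,-.0152,.095],Rt(0),step=20)
save('scene','pics/s10.png',5,(260,150,400,260))
E
```

```text
9.9 [ 0.56966865 -0.0150514   0.09857767] [[-4.73387727e-04  5.00192888e-03  9.99987378e-01]
 [-4.81603819e-04  9.99987373e-01 -5.00215684e-03]
 [-9.99999772e-01 -4.83965699e-04 -4.70972801e-04]] [-0.00138537  0.00602434  0.00412688  0.00235191  0.00436363 -0.00248676
 -0.00208159] [ 0.66732225 -0.15413898 -2.88009165]
1 rows
[[3.6,-0.1,-0.6,-0.005,-0.001,0.001]]
```

View pics/w10.png

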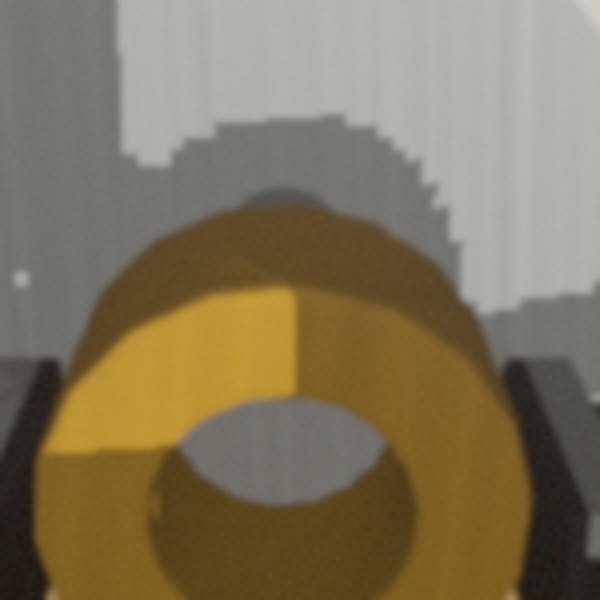

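View pics/s10.png

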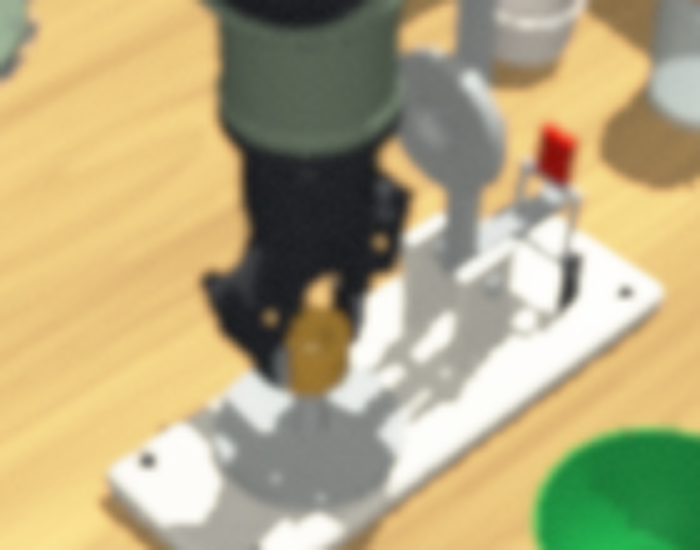

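>>> jog_arm([
  [5, 0, -0.5, 0, 0, 0],
  [5, 0, 0, 0, 0, 0],
  [5, 0, 0, 0, 0, 0],
  [4, 0, 0, 0, 0, 0],
  [4, 0, 0, 0, 0, 0],
  [0, 0, 0, 0, 0, 0],
])

```text
clock: 10.6
position: [0.5691, -0.0152, 0.0736]
tool_rot: [-1.972, 1.57, -1.977]
force: [-0.2, -0.8, -3.5]
grip_width: 0.0489
```

```bash
python3 - <<'E'
from h import *
s,R,p=pose();print(s['clock'],p,s['qd'],s['force'],s['moment'])
save('scene','pics/s11.png',5,(260,150,400,260)); save('wrist','pics/w11.png',4,(240,190,390,340))
plan([.569,-.0152,.0455],Rt(0),step=5)
E
```

```text
10.6 [ 0.56910933 -0.01522067  0.07363825] [ 4.62574998e-05 -3.73517157e-03 -4.99637921e-03 -3.37572329e-03
 -3.18679262e-03  1.85152909e-03  3.74952683e-03] [-0.19428823 -0.80351494 -3.52443273] [ 0.05513747 -0.00101515  0.00278638]
6 rows
[[5,0,0,-0.001,0,0.0],[5,0,0,-0.001,0,0.0],[4,0,0,-0.001,0,0.0],[5,0,0,0,0,0.0],[5,0,0,-0.001,0,0.001],[4.7,0,-0.4,-0.001,0,-0.0]]
```

View pics/s11.png

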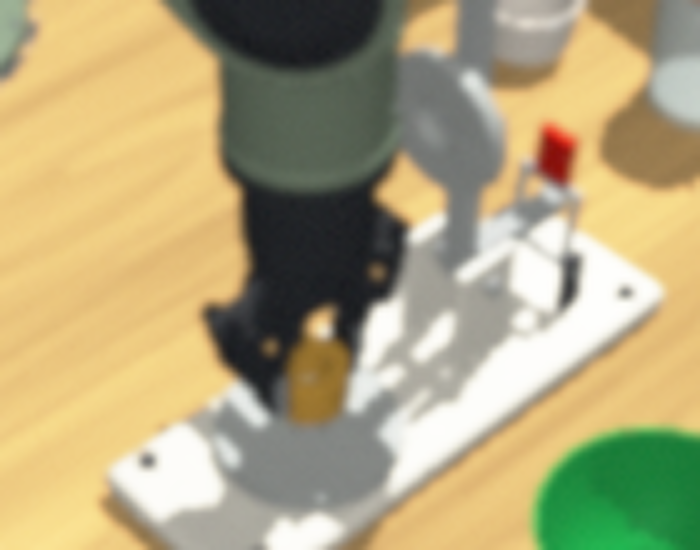

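View pics/w11.png

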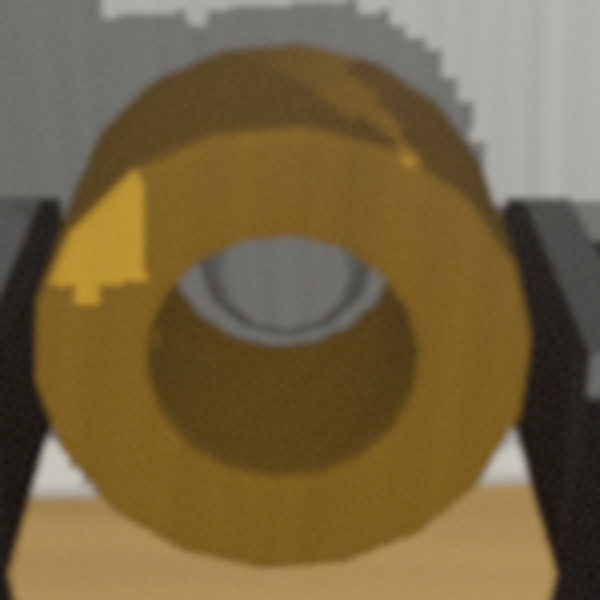

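>>> jog_arm([
  [5, 0, 0, 0, 0, 0],
  [5, 0, 0, 0, 0, 0],
  [5, 0, 0, 0, 0, 0],
  [5, 0, 0, 0, 0, 0],
  [4, 0, 0, 0, 0, 0],
  [3, 0, 0, 0, 0, 0],
  [0, 0, 0, 0, 0, 0],
])

```text
clock: 11.4
position: [0.5697, -0.0152, 0.0452]
tool_rot: [-0.681, 1.569, -0.687]
force: [-1.3, -0.4, 1.6]
grip_width: 0.0487
```

```bash
python3 - <<'E'
from h import *
s,R,p=pose();print(s['clock'],p,s['force'],s['moment'])
save('wrist','pics/w12.png',4,(240,190,390,340))
E
```

```text
11.4 [ 0.56968473 -0.01524384  0.04516178] [-1.30437406 -0.44098459  1.55234907] [-0.17061778  0.25901968  0.03393169]
```

View pics/w12.png

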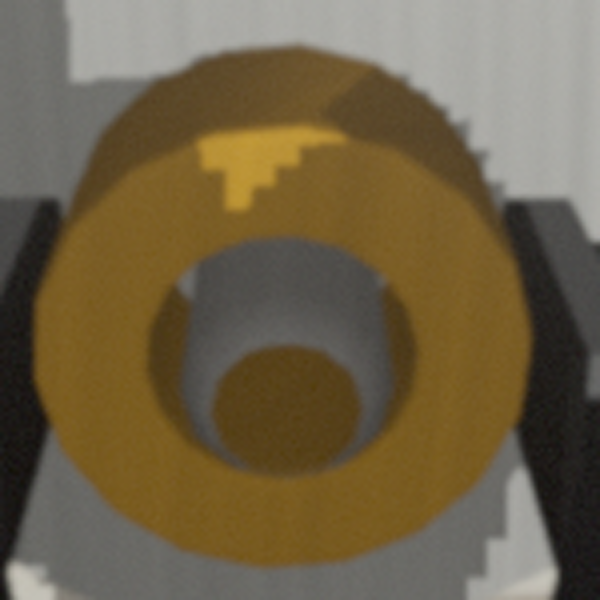

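>>> jog_arm([
  [0, 0, 0, 0, 0, 0],
  [0, 0, 0, 0, 0, 0],
  [0, 0, 0, 0, 0, 0],
  [0, 0, 0, 0, 0, 0],
  [-10, 0, 0, 0, 0, 0],
  [-20, 0, 0, 0, 0, 0],
  [-25, 0, 0, 0, 0, 0],
  [-25, 0, 0, 0, 0, 0],
  [-10, 0, 25, 0, 0, 0],
  [0, 0, 25, 0, 0, 0],
  [0, 0, 20, 0, 0, 0],
  [0, 0, 0, 0, 0, 0],
], gripper=0)

```text
clock: 12.65
position: [0.6423, -0.0151, 0.1459]
tool_rot: [-0.019, 1.566, -0.023]
force: [-0.8, -0.2, -0.3]
grip_width: 0.0856
```

```bash
python3 - <<'E'
from h import *
s,R,p=pose();print(s['clock'],p,R,s['force'],s['qpos'],s['grip_width'])
save('wrist','pics/w13.png')
for n,z in(('post_top',.068),('collar_tall_center',.044),('catch_tab',.126),('catch_hinge',.05),('lever_hinge',.085)):
    print(n,[(np.round(r['location'],1),round(r['p'],2),onz('wrist',r['location'],z)) for r in nets.pinpoint('wrist',n)[:2]])
E
```

```text
12.65 [ 0.64232442 -0.01506163  0.14591593] [[ 5.04085073e-03  4.25712378e-03  9.99978233e-01]
 [-1.15383943e-04  9.99990934e-01 -4.25659621e-03]
 [-9.99987288e-01 -9.39245659e-05  5.04129623e-03]] [-0.78198678 -0.15069586 -0.33877715] [ 0.40142351  0.75883508 -0.74677076  1.61044016  0.58853922  1.00397166
  1.03500923] 0.08557840489207871
post_top [(array([309.8,  91.4]), 0.93, array([ 0.56699691, -0.01578309,  0.068     ])), (array([ 58.5, 274.2]), 0.57, array([ 0.68835324, -0.19498066,  0.068     ]))]
collar_tall_center []
catch_tab []
catch_hinge []
lever_hinge [(array([535.3,  86.7]), 0.6, array([0.56312135, 0.10829111, 0.085     ]))]
```

View pics/w13.png

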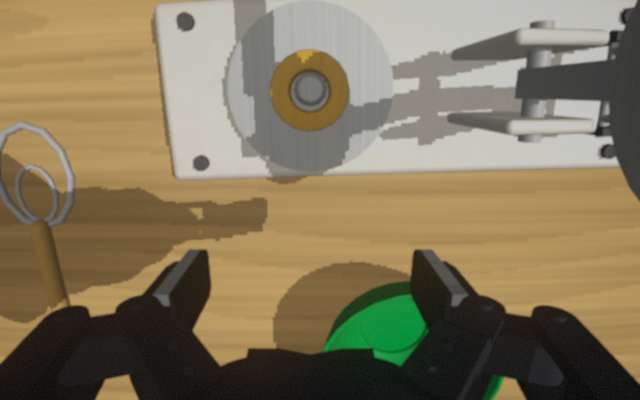

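```bash
python3 - <<'E'
from h import *
plan([.70,0.03,.27],Rt(330),step=30)
E
```

```text
5 rows
[[-25,9,12,0.104,0.001,0.0],[-25,10,11,0.104,0,0.0],[-25,12,10,0.104,0.001,0.0],[-25,12,9,0.104,0.001,0.0],[-24.8,13.2,6.9,0.104,0,0.0]]
```

>>> jog_arm([
  [-25, 9, 12, 0.1, 0, 0],
  [-25, 10, 11, 0.1, 0, 0],
  [-25, 12, 10, 0.1, 0, 0],
  [-25, 12, 9, 0.1, 0, 0],
  [-25, 13, 7, 0.1, 0, 0],
], gripper=255)

```text
clock: 13.45
position: [0.6971, 0.0285, 0.271]
tool_rot: [-2.215, 1.565, -2.737]
force: [0.2, 0.2, -0.4]
grip_width: 0.0122
```

```bash
python3 - <<'E'
from h import *
print(pose()[2]); plan([.66,0.20,.27],Rt(270,-15,[1,0,0]),step=30)
E
```

```text
[0.69705294 0.02851272 0.27100004]
9 rows
[[0,14,-13,0.116,-0.026,-0.015],[0,13,-15,0.116,-0.027,-0.014],[-1,11,-16,0.116,-0.026,-0.015],[-2,10,-17,0.116,-0.027,-0.014],[-2,7,-18,0.116,-0.026,-0.015],[-3,4,-19,0.116,-0.027,-0.014],[-3,3,-19,0.116,-0.026,-0.015],[-4,1,-19,0.116,-0.027,-0.014],[-4.7,-2.3,-18.6,0.116,-0.026,-0.015]]
```

>>> jog_arm([
  [0, 14, -13, 0.116, -0.026, -0.015],
  [0, 13, -15, 0.116, -0.026, -0.015],
  [-1, 11, -16, 0.116, -0.026, -0.015],
  [-2, 10, -17, 0.116, -0.026, -0.015],
  [-2, 7, -18, 0.116, -0.026, -0.015],
  [-3, 4, -19, 0.116, -0.026, -0.015],
  [-3, 3, -19, 0.116, -0.026, -0.015],
  [-4, 1, -19, 0.116, -0.026, -0.015],
  [-5, -2, -19, 0.116, -0.026, -0.015],
  [0, 0, 0, 0, 0, 0],
])

```text
clock: 14.45
position: [0.6603, 0.2081, 0.2742]
tool_rot: [0.026, 1.302, -1.595]
force: [-0.0, 0.9, -0.2]
grip_width: 0.0002
```

```bash
python3 - <<'E'
from h import *
s,R,p=pose();print(p,R); plan([.562,0.185,.23],Rt(270,-20,[1,0,0]),step=30)
save('wrist','pics/w14.png')
E
```

```text
[0.6603456  0.20813318 0.27416893] [[-0.0063504   0.99877943 -0.0489829 ]
 [-0.26544292 -0.04891027 -0.96288516]
 [-0.96410566  0.00688746  0.26542953]]
4 rows
[[12,-24,4,-0.012,-0.02,0.002],[13,-25,3,-0.012,-0.02,0.002],[12,-24,3,-0.013,-0.02,0.002],[12.4,-24.8,2.1,-0.012,-0.02,0.002]]
```

View pics/w14.png

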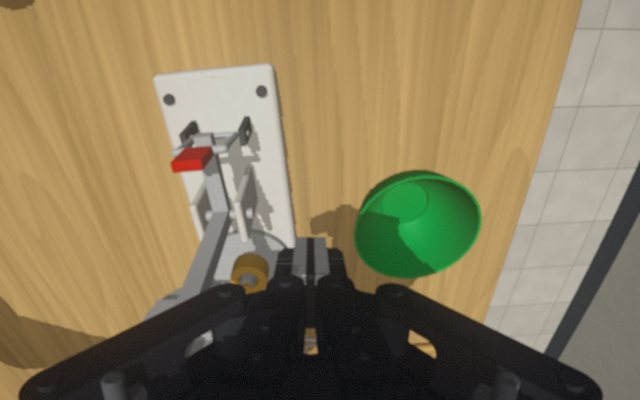

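```bash
python3 - <<'E'
from h import *
for q in([174,153],[212,149],[175,170],[210,165]): print(q,onz('wrist',q,.144))
print(cam('wrist')[2].T@-cam('wrist')[3])
f=cv2.imread('pics/w14.png'); cv2.imwrite('pics/w14b.png',cv2.resize(f[50:270,140:300],None,fx=3,fy=3,interpolation=cv2.INTER_CUBIC)[:600])
X=[[.5623,.1842,.126],[.5623,.1842,.144],[.5623,.1842,.05]]; print(proj('wrist',X))
E
```

```text
[174, 153] [0.5572591  0.20530662 0.144     ]
[212, 149] [0.58723881 0.20695489 0.144     ]
[175, 170] [0.55440197 0.1908338  0.144     ]
[210, 165] [0.58307307 0.19366418 0.144     ]
[0.66478764 0.30704461 0.38214662]
[[193.16581138 166.7955337 ]
 [186.70646424 176.94303497]
 [214.32722622 133.78261594]]
```

View pics/w14b.png

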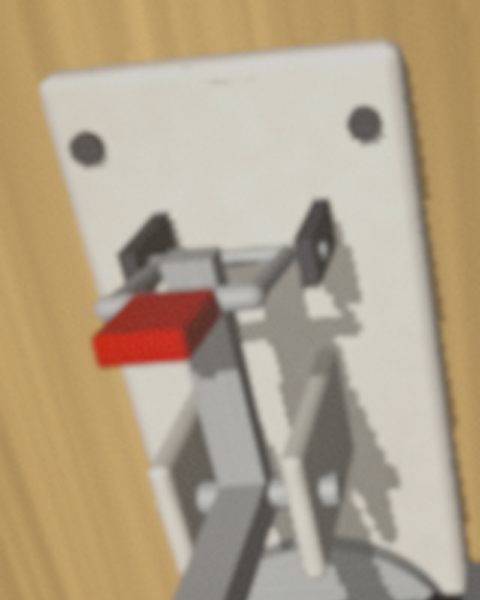

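```bash
python3 - <<'E'
from h import *
plan([.563,0.163,.20],Rt(270,-20,[1,0,0]),step=25)
E
```

```text
6 rows
[[14,-16,4,-0.008,-0.013,0.001],[14,-16,5,-0.008,-0.014,0.002],[14,-16,3,-0.007,-0.013,0.001],[14,-16,4,-0.008,-0.013,0.001],[14,-17,3,-0.008,-0.014,0.001],[14.2,-16,2.8,-0.008,-0.013,0.002]]
```

>>> jog_arm([
  [14, -16, 4, -0.008, -0.013, 0],
  [14, -16, 5, -0.008, -0.014, 0],
  [14, -16, 3, -0.008, -0.013, 0],
  [14, -16, 4, -0.008, -0.013, 0],
  [14, -17, 3, -0.008, -0.014, 0],
  [14, -16, 3, -0.008, -0.013, 0],
  [0, 0, 0, 0, 0, 0],
])

```text
clock: 15.2
position: [0.5589, 0.153, 0.1987]
tool_rot: [-0.03, 1.219, -1.594]
force: [0.4, 0.2, 0.1]
grip_width: -0.0001
```

```bash
python3 - <<'E'
from h import *
s,R,p=pose();print(s['clock'],p,s['force']); plan([.563,0.163,.138],Rt(270,-20,[1,0,0]),step=15)
save('wrist','pics/w15.png')
save('scene','pics/s15.png',4,(280,100,440,240))
E
```

```text
15.2 [0.55888934 0.15300027 0.1987274 ] [0.40423342 0.24228502 0.06494024]
5 rows
[[11,1,-6,0.002,0,0.002],[10,1,-6,0.001,0.001,0.001],[11,1,-6,0.002,0,0.002],[11,1,-6,0.002,0.001,0.001],[10.6,0.5,-6.2,0.001,0,0.002]]
```

View pics/w15.png

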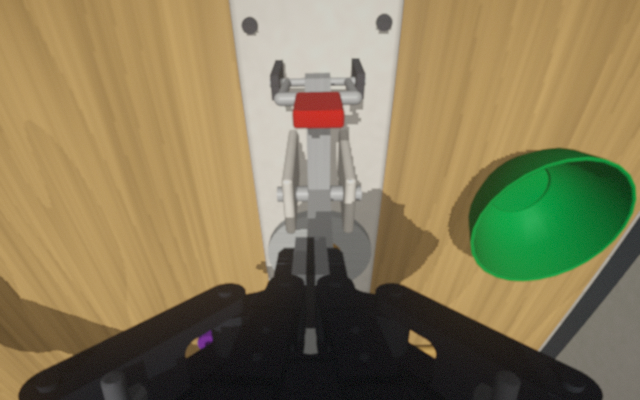

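View pics/s15.png

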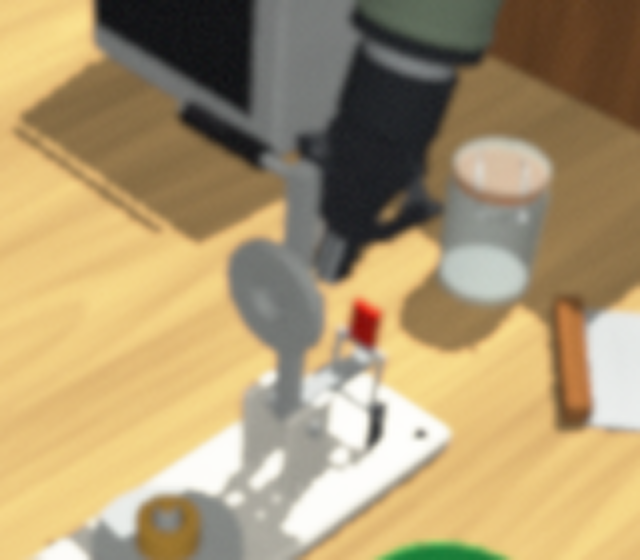

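>>> jog_arm([
  [11, 1, -6, 0, 0, 0],
  [11, 1, -6, 0, 0, 0],
  [11, 1, -6, 0, 0, 0],
  [11, 1, -6, 0, 0, 0],
  [11, 1, -6, 0, 0, 0],
  [0, 0, 0, 0, 0, 0],
])

```text
clock: 15.9
position: [0.5679, 0.1643, 0.1324]
tool_rot: [-0.02, 1.223, -1.586]
force: [-0.2, 0.3, 0.2]
grip_width: 0.0004
```

```bash
python3 - <<'E'
from h import *
s,R,p=pose();print(s['clock'],p,s['force'],R[:,0]); 
f=save('wrist','pics/w16.png')
save('scene','pics/s16.png',4,(280,100,440,240))
print(R.T@np.array([0,.02,0])*1000,R.T@np.array([0,0,-.02])*1000)
E
```

```text
15.9 [0.56787205 0.16434525 0.13244451] [-0.1681505   0.34341359  0.17858922] [-0.0051957  -0.3408795  -0.94009264]
[ -6.81759006   0.06852077 -18.80201507] [18.80185277  0.13537851 -6.81703785]
```

View pics/w16.png

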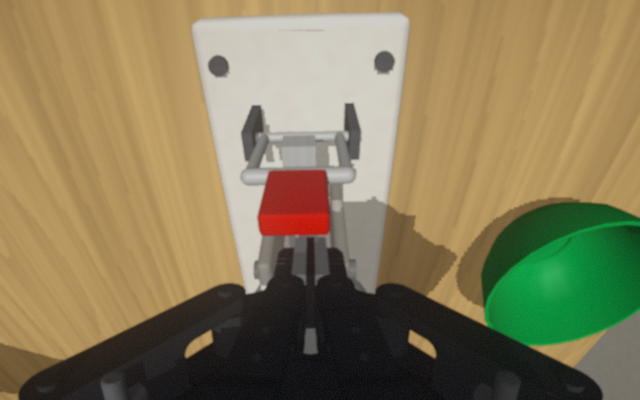

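View pics/s16.png

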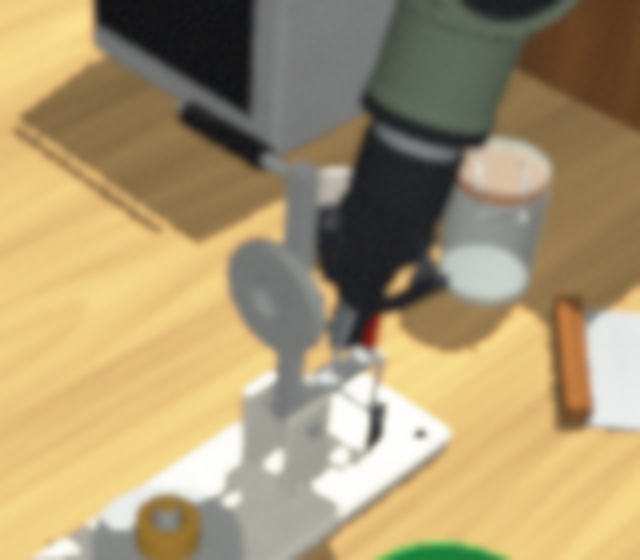

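>>> jog_arm([
  [-3.4, -1, -9.4, 0, 0, 0],
  [-3.4, -1, -9.4, 0, 0, 0],
  [-3.4, -1, -9.4, 0, 0, 0],
  [-3.4, 0, -9.4, 0, 0, 0],
  [-3.4, 0, -9.4, 0, 0, 0],
  [0, 0, 0, 0, 0, 0],
])

```text
clock: 16.6
position: [0.5654, 0.2205, 0.1363]
tool_rot: [-0.007, 1.226, -1.573]
force: [-0.4, -0.1, -0.1]
grip_width: -0.0
```

```bash
python3 - <<'E'
from h import *
s,R,p=pose();print(s['clock'],p,s['force'],R[:,0], 'tip rel',(p+.011*R[:,0])-[.5623,.1842,.05]); 
f=save('wrist','pics/w17.png')
E
```

```text
16.6 [0.56539121 0.22046958 0.13630157] [-0.40955905 -0.05951506 -0.13466559] [-7.88559033e-04 -3.38338620e-01 -9.41024100e-01] tip rel [0.00308254 0.03254785 0.07595031]
```

View pics/w17.png

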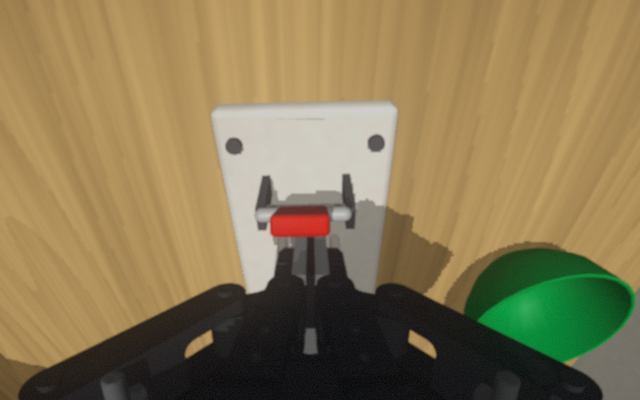

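>>> jog_arm([
  [2.5, 0, -9.4, 0, 0, 0],
  [3, 0, -9, 0, 0, 0],
  [4, 0, -8, 0, 0, 0],
  [5, 0, -7, 0, 0, 0],
  [0, 0, 0, 0, 0, 0],
])

```text
clock: 17.15
position: [0.5653, 0.2474, 0.1085]
tool_rot: [-0.009, 1.224, -1.576]
force: [0.1, -0.3, 0.8]
grip_width: -0.0003
```

```bash
python3 - <<'E'
from h import *
s,R,p=pose();print(s['clock'],p,s['force'],R[:,0], 'tip rel',(p+.011*R[:,0])-[.5623,.1842,.05]); 
f=save('wrist','pics/w18.png')
tgt=np.array([.5623,.1842+.074,.05+.022])+[0,0,.011]
plan(tgt,Rt(270,-3,[1,0,0]),step=8)
E
```

```text
17.15 [0.56530185 0.24740556 0.10851174] [ 0.09712427 -0.26144628  0.75142316] [-0.00183538 -0.33968716 -0.94053669] tip rel [0.00298166 0.059469   0.04816584]
4 rows
[[5,-1,-5,0.001,0.074,0.001],[6,-1,-4,0,0.073,0.0],[5,0,-4,0.001,0.074,0.001],[6.6,-1.1,-3.8,0.001,0.073,0.0]]
```

View pics/w18.png

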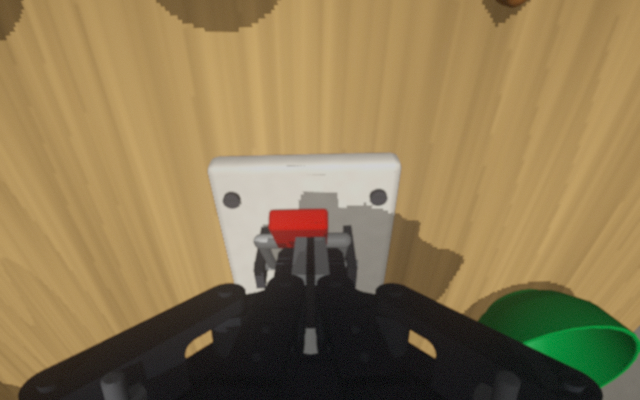

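>>> jog_arm([
  [5, -1, -5, 0, 0.074, 0],
  [6, -1, -4, 0, 0.073, 0],
  [5, 0, -4, 0, 0.074, 0],
  [6, -1, -4, 0, 0.073, 0],
  [0, 0, 0, 0, 0, 0],
])

```text
clock: 17.7
position: [0.5629, 0.2585, 0.0834]
tool_rot: [-0.017, 1.527, -1.585]
force: [0.3, -0.4, 0.6]
grip_width: 0.0003
```

```bash
python3 - <<'E'
from h import *
s,R,p=pose();print(s['clock'],p,s['force'],R[:,0], 'tip rel',(p+.011*R[:,0])-[.5623,.1842,.05]); 
f=save('wrist','pics/w19.png')
save('scene','pics/s19.png',4,(280,100,440,240))
E
```

```text
17.7 [0.56285807 0.25846432 0.08339402] [ 0.2847103  -0.36126542  0.55723358] [-6.18450474e-04 -4.33501471e-02 -9.99059749e-01] tip rel [0.00055127 0.07378747 0.02240436]
```

View pics/w19.png

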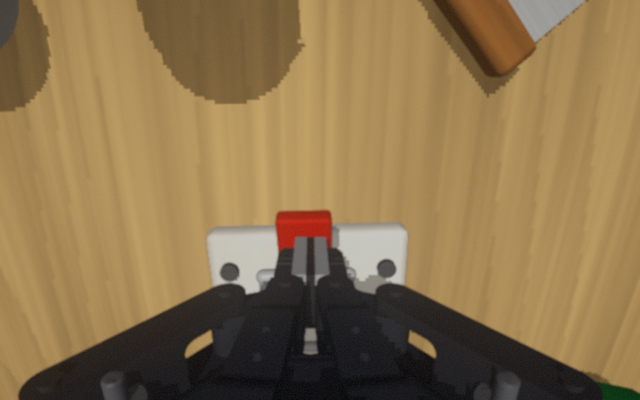

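View pics/s19.png

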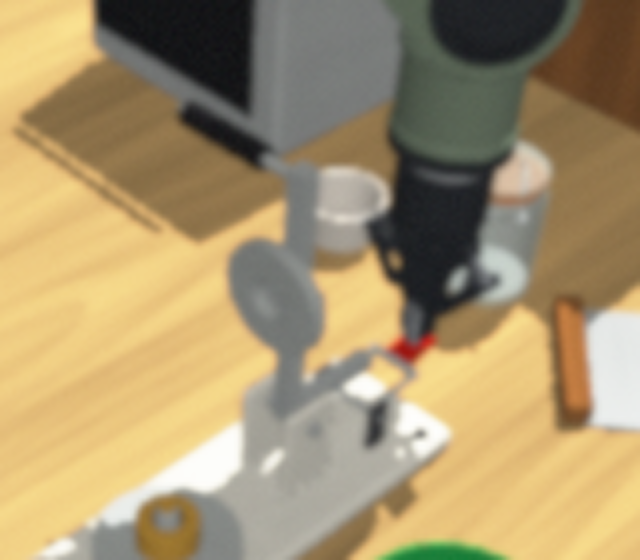

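>>> jog_arm([
  [4, 0, 0, 0, 0, 0],
  [4, 0, 0, 0, 0, 0],
  [4, 0, 0, 0, 0, 0],
  [0, 0, 0, 0, 0, 0],
])

```text
clock: 18.2
position: [0.5624, 0.2621, 0.0717]
tool_rot: [0.01, 1.522, -1.553]
force: [-0.9, -0.1, 0.1]
grip_width: -0.0001
```

>>> jog_arm([
  [3, 0, 0, 0, 0, 0],
  [3, 0, 0, 0, 0, 0],
  [0, 0, 0, 0, 0, 0],
])

```text
clock: 18.5
position: [0.5631, 0.2627, 0.0682]
tool_rot: [0.059, 1.522, -1.503]
force: [-9.4, -5.9, 21.3]
grip_width: 0.0001
```

```bash
python3 - <<'E'
from h import *
s,R,p=pose();print(s['clock'],p,s['force'],'tip rel',(p+.011*R[:,0])-[.5623,.1842,.05]); 
f=save('wrist','pics/w20.png')
save('scene','pics/s20.png',4,(280,100,440,240))
E
```

```text
18.5 [0.56308266 0.26267935 0.06817634] [-9.42504572 -5.90656818 21.26801784] tip rel [0.00081933 0.0779394  0.00718966]
```

View pics/s20.png

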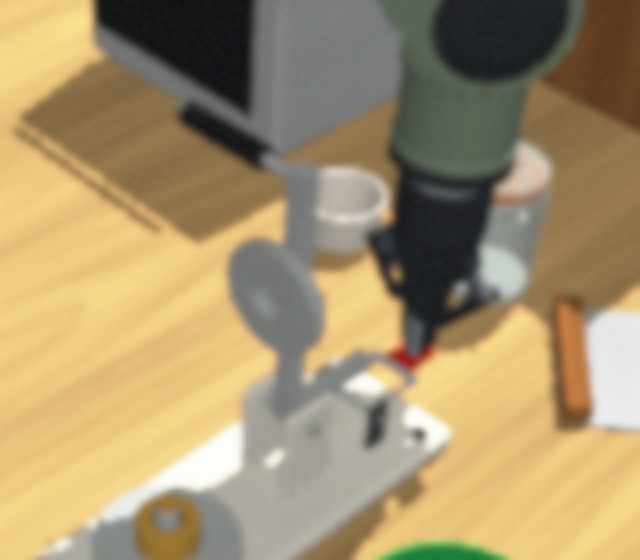

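View pics/w20.png

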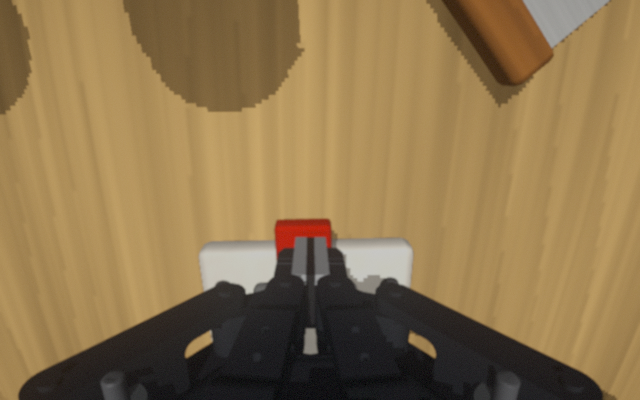

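>>> jog_arm([
  [-10, 0, 0, 0, 0, 0],
  [-25, 0, 0, 0, 0, 0],
  [-30, 0, 0, 0, 0, 0],
  [-30, 0, 0, 0, 0, 0],
  [-35, 0, 0, 0, 0, 0],
  [-35, 0, 0, 0, 0, 0],
  [-35, 0, 0, 0, 0, 0],
  [-35, 0, 0, 0, 0, 0],
  [-35, 0, 0, 0, 0, 0],
  [-20, 0, 0, 0, 0, 0],
  [0, 0, 0, 0, 0, 0],
], gripper=0)

```text
clock: 19.7
position: [0.5605, 0.2782, 0.3712]
tool_rot: [0.048, 1.522, -1.512]
force: [0.3, 0.7, -0.5]
grip_width: 0.0856
```

```bash
python3 - <<'E'
from h import *
s,R,p=pose();print(s['clock'],p,s['force'],s['qpos']); 
f=save('wrist','pics/w21.png')
save('scene','pics/s21.png',4,(280,100,440,240))
plan([.47,.12,.38],Rt(0),step=30)
E
```

```text
19.7 [0.56054953 0.27816282 0.37122234] [ 0.26985684  0.70668499 -0.4695053 ] [-0.23006925  0.47801367 -0.53880193  1.38462639  0.28243478  1.37760951
 -0.77087528]
12 rows
[[0,-8,13,-0.13,0.003,0.003],[-1,-9,12,-0.13,0.004,0.004],[0,-11,11,-0.13,0.003,0.003],[-1,-12,9,-0.13,0.003,0.003],[0,-13,8,-0.13,0.003,0.004],[-1,-14,5,-0.13,0.004,0.003],[-1,-14,4,-0.13,0.003,0.003],[0,-16,2,-0.13,0.003,0.004],[-1,-15,0,-0.13,0.004,0.003],[-1,-15,-2,-0.13,0.003,0.004],[-1,-14,-3,-0.13,0.003,0.003],[-0.8,-14.3,-6.2,-0.13,0.004,0.003]]
```

View pics/s21.png

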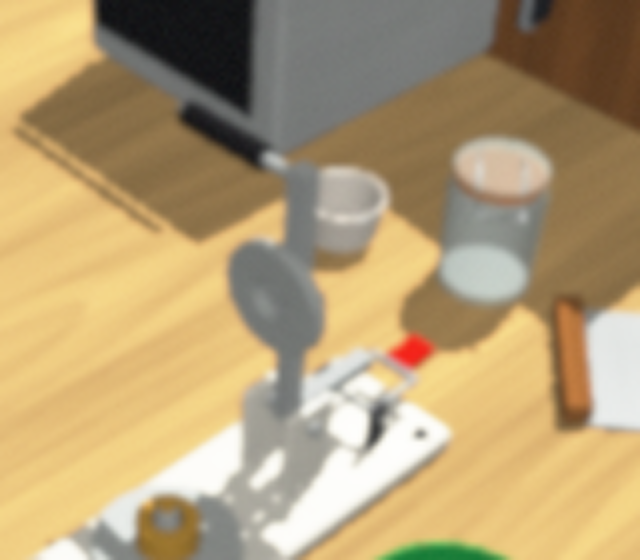

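View pics/w21.png

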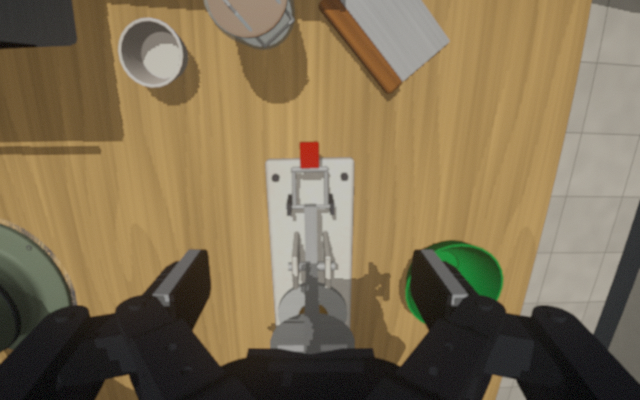

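```bash
python3 - <<'E'
from h import *
plan([.54,.12,.39],Rt(0),step=30)
E
```

```text
12 rows
[[-1,-2,13,-0.13,0.003,0.003],[-1,-3,13,-0.13,0.004,0.004],[-2,-5,12,-0.13,0.003,0.003],[-1,-7,12,-0.13,0.003,0.003],[-1,-8,10,-0.13,0.003,0.004],[-2,-10,10,-0.13,0.004,0.003],[-1,-10,8,-0.13,0.003,0.003],[-2,-12,6,-0.13,0.003,0.004],[-1,-12,5,-0.13,0.004,0.003],[-2,-13,4,-0.13,0.003,0.004],[-2,-13,2,-0.13,0.003,0.003],[-1.3,-13,-0.2,-0.13,0.004,0.003]]
```

>>> jog_arm([
  [-1, -2, 13, -0.13, 0.003, 0.003],
  [-1, -3, 13, -0.13, 0.003, 0.003],
  [-2, -5, 12, -0.13, 0.003, 0.003],
  [-1, -7, 12, -0.13, 0.003, 0.003],
  [-1, -8, 10, -0.13, 0.003, 0.003],
  [-2, -10, 10, -0.13, 0.003, 0.003],
  [-1, -10, 8, -0.13, 0.003, 0.003],
  [-2, -12, 6, -0.13, 0.003, 0.003],
  [-1, -12, 5, -0.13, 0.003, 0.003],
  [-2, -13, 4, -0.13, 0.003, 0.003],
  [-2, -13, 2, -0.13, 0.003, 0.003],
  [-1, -13, 0, -0.13, 0.003, 0.003],
  [0, 0, 0, 0, 0, 0],
  [0, 0, 0, 0, 0, 0],
])

```text
clock: 21.2
position: [0.5389, 0.1102, 0.3729]
tool_rot: [-2.785, 1.542, -2.721]
force: [0.7, 0.5, -0.1]
grip_width: 0.0854
```

```bash
python3 - <<'E'
from h import *
s,R,p=pose();print(s['clock'],p,R[:,0],s['qpos'],s['qd']); 
f=save('wrist','pics/w22.png')
for r in nets.pinpoint('wrist','grip')[:2]: print(r, onz('wrist',r['location'],.3))
print(proj('wrist',[[.489,.107,.3],[.529,.108,.3],[.449,.106,.3]]))
E
```

```text
21.2 [0.5388517  0.11024537 0.37285697] [-0.02620878 -0.01172635 -0.99958771] [ 0.32170784  0.41171091 -0.88767822  1.56626745  0.32073513  1.34794597
  1.0292887 ] [ 0.01235556  0.00649645  0.007493    0.01178021  0.00186406 -0.00245501
  0.02970817]
{'location': [312.1, 137.8], 'p': 0.71} [0.49033344 0.10707071 0.3       ]
[[312.13061628 135.5509718 ]
 [309.4596332  200.10048141]
 [315.03851084  65.32693841]]
```

View pics/w22.png

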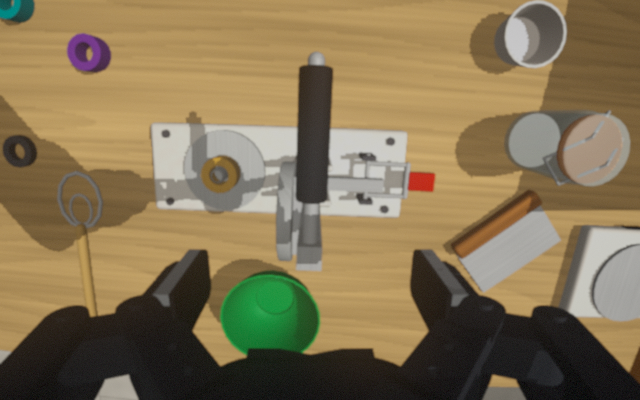

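```bash
python3 - <<'E'
from h import *
plan([.483,.107,.365],Rt(0),step=20)
E
```

```text
3 rows
[[3,0,-19,0.022,-0.009,0.004],[3,0,-18,0.021,-0.009,0.003],[3.1,-1.1,-18.8,0.022,-0.008,0.004]]
```

>>> jog_arm([
  [3, 0, -19, 0.022, -0.009, 0.004],
  [3, 0, -18, 0.022, -0.009, 0.004],
  [3, -1, -19, 0.022, -0.009, 0.004],
  [0, 0, 0, 0, 0, 0],
  [0, 0, 0, 0, 0, 0],
])

```text
clock: 21.8
position: [0.4804, 0.1108, 0.3636]
tool_rot: [1.223, 1.568, 1.213]
force: [0.2, 0.0, 0.2]
grip_width: 0.0855
```

```bash
python3 - <<'E'
from h import *
s,R,p=pose();print(s['clock'],p,R[:,0],s['qpos']); 
f=save('wrist','pics/w23.png')
plan([.483,.107,.292],Rt(0),step=18)
E
```

```text
21.8 [0.48036485 0.11079923 0.36358056] [ 8.03735985e-04  2.15235798e-03 -9.99997361e-01] [ 0.38903101  0.28838204 -0.91350286  1.73812822  0.23948822  1.23156418
  0.97691931]
4 rows
[[18,-1,1,-0.002,0,-0.001],[18,-1,0,-0.002,0,-0.0],[18,-1,1,-0.003,0,-0.001],[17.5,-1.1,0.6,-0.002,0.001,-0.0]]
```

View pics/w23.png

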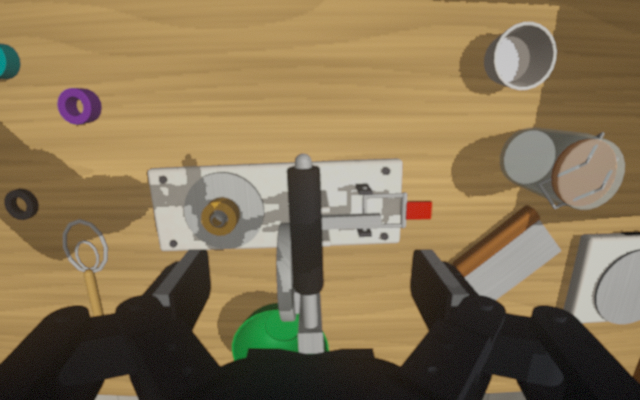

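>>> jog_arm([
  [18, -1, 1, 0, 0, 0],
  [18, -1, 0, 0, 0, 0],
  [18, -1, 1, 0, 0, 0],
  [17, -1, 0, 0, 0, 0],
  [0, 0, 0, 0, 0, 0],
  [0, 0, 0, 0, 0, 0],
])

```text
clock: 22.45
position: [0.4856, 0.1099, 0.2905]
tool_rot: [1.425, 1.565, 1.415]
force: [0.2, -1.3, 0.4]
grip_width: 0.0852
```

```bash
python3 - <<'E'
from h import *
s,R,p=pose();print(s['clock'],p,R[:,0],s['force']); 
f=save('wrist','pics/w24.png')
E
```

```text
22.45 [0.48556871 0.10985711 0.29046148] [ 8.26963508e-04  5.27994065e-03 -9.99985719e-01] [ 0.178067   -1.29182037  0.41896828]
```

View pics/w24.png

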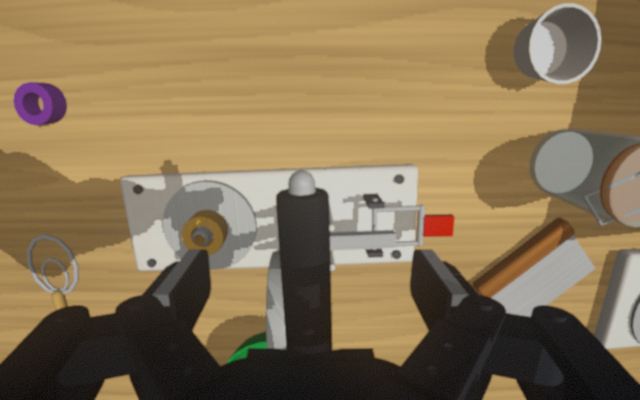

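>>> jog_arm([
  [0, -2, 0, 0, 0, 0],
  [0, 0, 0, 0, 0, 0],
  [0, 0, 0, 0, 0, 0],
  [0, 0, 0, 0, 0, 0],
  [0, 0, 0, 0, 0, 0],
  [0, 0, 0, 0, 0, 0],
  [0, 0, 0, 0, 0, 0],
  [0, 0, 0, 0, 0, 0],
  [0, 0, 0, 0, 0, 0],
], gripper=255, newtons=80)

```text
clock: 23.4
position: [0.4866, 0.1082, 0.293]
tool_rot: [0.881, 1.564, 0.872]
force: [-0.1, 0.4, 1.0]
grip_width: 0.0178
```

```bash
python3 - <<'E'
from h import *
s,R,p=pose();print(s['clock'],p,R,s['force'],s['grip_width'],s['qpos'])
f=save('wrist','pics/w25.png')
E
```

```text
23.4 [0.48658409 0.10816875 0.29302247] [[ 0.00452093  0.00910284  0.99994835]
 [ 0.00537806  0.99994388 -0.00912712]
 [-0.99997532  0.00541905  0.00447172]] [-0.10924433  0.35261481  0.98661275] 0.017839086481075087 [ 0.35648357  0.36562231 -0.88527343  1.83563686  0.31575593  1.0826777
  0.91645607]
```

View pics/w25.png

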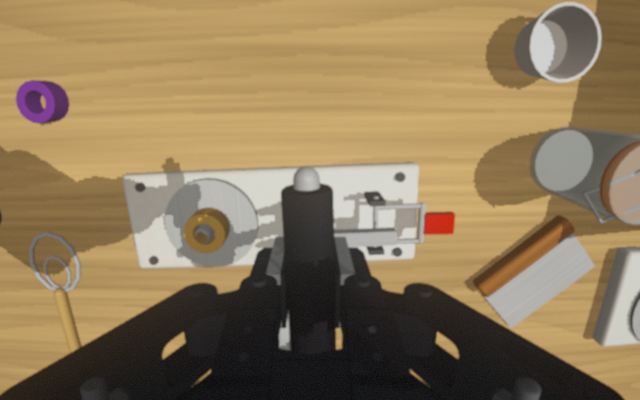

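```bash
cat > arc.py <<'E'
from h import *
import sys
H=np.array([.4866,.1082,.293-.215])  # hinge shifted to TCP frame
Y=np.array([-.026,.9997,0])
def tgt(th,r=.215): return H+.0+Y*(-r*np.sin(th))+np.array([0,0,r*np.cos(th)])
def arc(t1,n):
    s,R,p=pose(); d=p-H; t0=np.arctan2(-d@Y,d[2]); rad=np.hypot(d@Y,d[2]); print('theta',t0,'rad',rad,'force',s['force'],'clk',s['clock'],'w',s['grip_width'],'x',p,'tool x',R[:,0])
    out=[];w=Ro.from_matrix(R.T@Rt(0)).as_rotvec()/n
    for i in range(1,n+1):
        d=np.round(R.T@(tgt(t0+(t1-t0)*i/n)-p)*1000); out.append([int(v) for v in d]+[round(float(v),3) for v in w]); p=p+R@d/1000;R=R@Ro.from_rotvec(w).as_matrix()
    print(str(out).replace(' ',''))
if __name__=='__main__': arc(float(sys.argv[1]),int(sys.argv[2]))
E
python3 arc.py .4 6
```

```text
theta 0.0002160299770599612 rad 0.2150039564125064 force [-0.62199468  0.65309426 -0.48256055] clk 23.45 w 0.01767885206872262 x [0.4865545  0.10815236 0.29300395] tool x [ 0.00446205  0.00531389 -0.99997593]
[[0,-14,1,-0.002,0.001,-0.001],[2,-15,0,-0.002,0.001,-0.001],[2,-14,0,-0.002,0.001,-0.001],[3,-14,1,-0.002,0.001,-0.001],[5,-13,0,-0.002,0.001,-0.001],[5,-14,1,-0.002,0.001,-0.001]]
```

>>> jog_arm([
  [0, -14, 1, 0, 0, 0],
  [2, -15, 0, 0, 0, 0],
  [2, -14, 0, 0, 0, 0],
  [3, -14, 1, 0, 0, 0],
  [5, -13, 0, 0, 0, 0],
  [5, -14, 1, 0, 0, 0],
])

```text
clock: 24.05
position: [0.4892, 0.0234, 0.2759]
tool_rot: [0.862, 1.562, 0.857]
force: [-3.1, 5.1, -9.0]
grip_width: 0.0177
```

```bash
python3 arc.py .9 7
```

```text
theta 0.40493187017054494 rad 0.21528255367419996 force [-3.1176473   5.14744275 -9.01929807] clk 24.05 w 0.01770135577461299 x [0.48916114 0.02342927 0.27587249] tool x [ 0.00599837  0.00692437 -0.99995804]
[[7,-14,0,-0.001,0.001,-0.001],[7,-13,0,-0.001,0.001,-0.001],[8,-13,1,-0.001,0.001,-0.001],[9,-12,0,-0.001,0.001,-0.001],[11,-11,0,-0.001,0.001,-0.001],[10,-11,1,-0.001,0.001,-0.001],[12,-10,0,-0.001,0.001,-0.001]]
```

>>> jog_arm([
  [7, -14, 0, 0, 0, 0],
  [7, -13, 0, 0, 0, 0],
  [8, -13, 1, 0, 0, 0],
  [9, -12, 0, 0, 0, 0],
  [11, -11, 0, 0, 0, 0],
  [10, -11, 1, 0, 0, 0],
  [12, -10, 0, 0, 0, 0],
])

```text
clock: 24.75
position: [0.4915, -0.0644, 0.2066]
tool_rot: [0.971, 1.557, 0.967]
force: [5.5, 5.6, -0.8]
grip_width: 0.0175
```

```bash
python3 - <<'E'
from h import *
save('scene','pics/s26.png',4,(270,100,430,240))
E
python3 arc.py 1.3 6
```

```text
theta 0.9411292455457843 rad 0.21530437283504658 force [ 9.70689873  5.9917547  -6.88196359] clk 24.8 w 0.017298650098071473 x [ 0.4914453  -0.06574028  0.20478752] tool x [ 0.00739393  0.01191694 -0.99990165]
[[11,-7,0,-0.001,0.001,-0.002],[11,-7,0,-0.001,0.001,-0.002],[11,-6,0,-0.001,0.001,-0.002],[12,-5,0,-0.001,0.001,-0.002],[12,-5,0,-0.001,0.001,-0.002],[12,-4,0,-0.001,0.001,-0.002]]
```

View pics/s26.png

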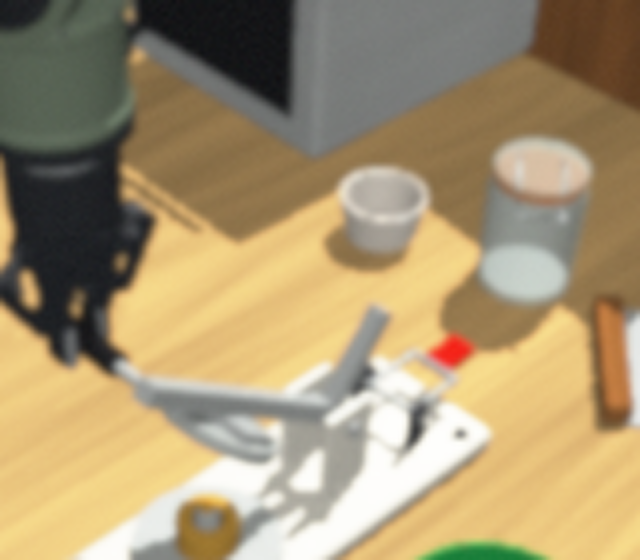

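Tail has swung up freely past the flipped catch; continue.

>>> jog_arm([
  [11, -7, -1, 0, 0, 0],
  [11, -7, 0, 0, 0, 0],
  [11, -6, 0, 0, 0, 0],
  [12, -5, 0, 0, 0, 0],
  [12, -5, 0, 0, 0, 0],
  [12, -4, 0, 0, 0, 0],
])

```text
clock: 25.4
position: [0.4926, -0.1004, 0.131]
tool_rot: [0.92, 1.551, 0.916]
force: [1.7, 6.8, 1.5]
grip_width: 0.0177
```

```bash
python3 arc.py 1.55 5
```

```text
theta 1.3220794919062515 rad 0.21531240902061075 force [1.67351098 6.82082834 1.52936536] clk 25.4 w 0.017709469616268448 x [ 0.49263731 -0.10039266  0.13100141] tool x [ 0.01176683  0.01532838 -0.99981327]
[[10,-2,-1,-0.001,0.002,-0.003],[9,-2,0,-0.001,0.002,-0.003],[10,-1,0,-0.001,0.002,-0.003],[10,-1,0,-0.001,0.002,-0.003],[9,-1,0,-0.001,0.002,-0.003]]
```

>>> jog_arm([
  [9, -2, 0, 0, 0, 0],
  [9, -2, 0, 0, 0, 0],
  [9, -1, 0, 0, 0, 0],
  [9, -1, 0, 0, 0, 0],
  [8, 0, 0, 0, 0, 0],
  [0, 0, 0, 0, 0, 0],
])

```text
clock: 26.0
position: [0.4928, -0.1069, 0.0816]
tool_rot: [0.972, 1.552, 0.968]
force: [2.4, 1.7, 3.9]
grip_width: 0.0178
```

```bash
python3 - <<'E'
from h import *
save('scene','pics/s27.png',4,(270,100,430,240))
f=save('wrist','pics/w27.png')
E
python3 arc.py 1.57 1
```

```text
theta 1.5504167470680807 rad 0.21517793465627383 force [ 0.33206464 -0.01918303  3.81351809] clk 26.1 w 0.017722357077860122 x [ 0.49286738 -0.10683481  0.08238493] tool x [ 0.01089076  0.01531349 -0.99982343]
[[4,0,-1,-0.004,0.011,-0.015]]
```

View pics/s27.png

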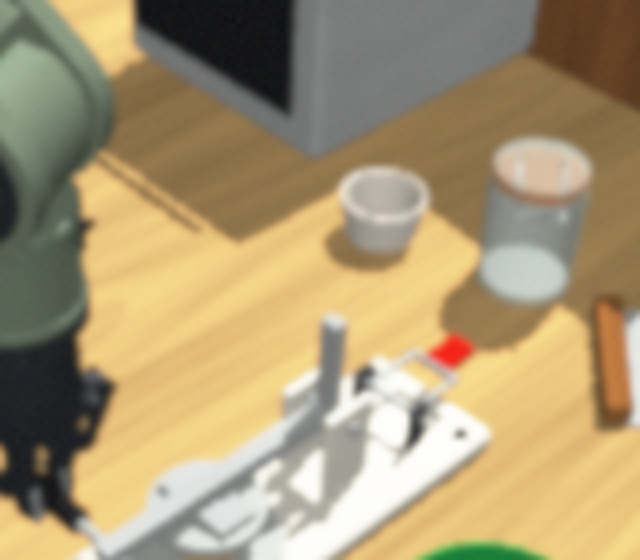

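View pics/w27.png

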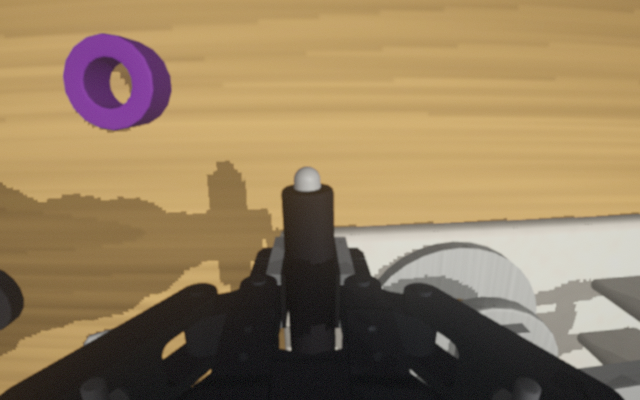

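>>> jog_arm([
  [4, 0, 0, 0, 0, 0],
  [3, 0, 0, 0, 0, 0],
  [0, 0, 0, 0, 0, 0],
])

```text
clock: 26.4
position: [0.493, -0.107, 0.0779]
tool_rot: [0.816, 1.554, 0.812]
force: [-5.8, 2.5, 11.1]
grip_width: 0.0177
```

>>> jog_arm([
  [4, 0, 0, 0, 0, 0],
  [4, 0, 0, 0, 0, 0],
])

```text
clock: 26.6
position: [0.4958, -0.1069, 0.0752]
tool_rot: [0.417, 1.55, 0.414]
force: [12.5, 2.1, 40.2]
grip_width: 0.0174
```

```bash
python3 - <<'E'
from h import *
for i in range(4):
    grab_frame('wrist'); s=observe(); print(s['clock'],s['position'],s['force'],s['grip_width'])
E
```

```text
26.65 [ 0.49642074 -0.10686678  0.07489159] [ 0.18410229  0.05462259 47.36487472] 0.01787652811217768
26.7 [ 0.49639963 -0.10683911  0.07484814] [ 0.12867079 -0.08323927 46.6523983 ] 0.01778889860012461
26.75 [ 0.49643799 -0.10686193  0.07487143] [-0.59716171  0.18806465 47.13010856] 0.017734552332574146
26.8 [ 0.49646001 -0.1068685   0.07487627] [-0.33332235  0.0679057  47.29405426] 0.01781459180273464
```

>>> jog_arm([
  [1.5, 0, 0, 0, 0, 0],
])

```text
clock: 26.9
position: [0.4974, -0.1069, 0.0751]
tool_rot: [0.306, 1.547, 0.305]
force: [12.7, 2.5, 13.0]
grip_width: 0.0181
```

```bash
python3 - <<'E'
from h import *
for i in range(4):
    grab_frame('wrist'); s=observe(); print(s['clock'],s['position'],s['force'],s['grip_width'])
E
```

```text
26.95 [ 0.497945   -0.10683695  0.07495176] [ 1.69484725  1.28740871 20.24092913] 0.01714259875011426
27.0 [ 0.4980045  -0.10684243  0.07482773] [ 0.42929874  1.01642143 25.92144145] 0.01764331802283076
27.05 [ 0.49803443 -0.10685397  0.07485486] [ 0.33275902  0.97305979 26.00480124] 0.017984813917660727
27.1 [ 0.4980299  -0.10686401  0.07484165] [-0.74286694  1.83956941 26.24394978] 0.01737926674203153
```

```bash
python3 - <<'E'
from h import *
save('scene','pics/s28.png',4,(240,120,400,260)); save('scene','pics/s28f.png'); save('top','pics/t28.png')
s=observe(); print(s['clock'],s['position'],s['force'],s['grip_width'],s['qpos'])
E
```

```text
27.25 [ 0.49803452 -0.10684597  0.07483827] [ 0.68304201  1.82232636 26.43952786] 0.017761328776242896 [ 0.5632944   0.6615879  -0.62417609  2.02053434  0.63466864  0.632435
  1.08697937]
```

View pics/s28.png

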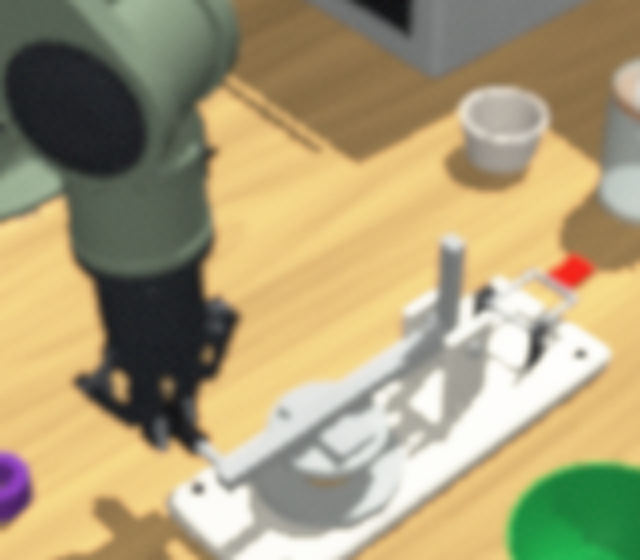

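View pics/t28.png

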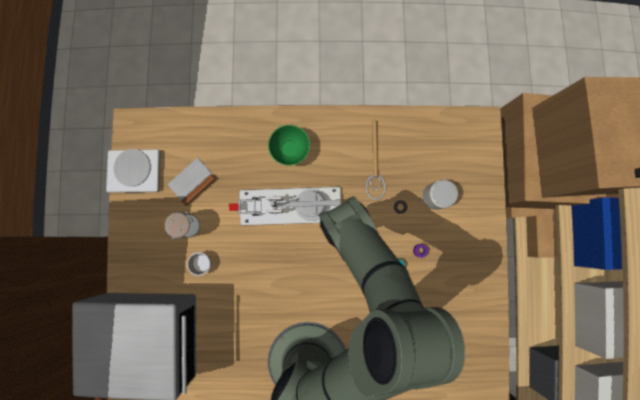

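View pics/s28f.png

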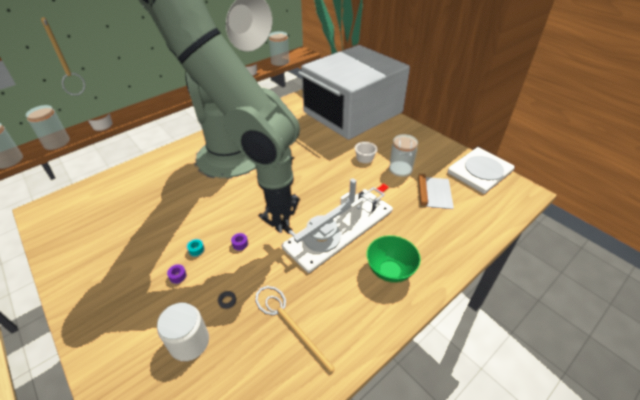

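```bash
python3 - <<'E'
from h import *
s=observe(); print(s['clock'],s['force']); print(bot.job_done()); s=observe(); print(s['clock'],s['position'],s['force'],s['grip_width'])
E
```

```text
27.25 [ 0.68304201  1.82232636 26.43952786]
the job is handed in; nothing more can be done
None
the job is handed in; nothing more can be done
```

The press is set to the thick portion: the tall brass collar is on the post, the catch is right back, and the arm is still holding the lever down. I handed it in at 27.25 s of the 72 s.

- **Collar:** I threaded the brass collar down the post until I felt about 5 N of contact with the bed, then let go. A picture afterwards showed it lying flat round the post.
- **Catch:** I pushed the red tab back until it hit its stop, at about 21 N. Pictures show it lying almost level.
- **Lever:** I gripped the black handle and pulled it down until the platen met the collar. It holds there steadily at about 26 N upward on the tool, and the side pictures show the lever level.
- **Everything else:** The last pictures show the thin steel collar, the bowl, whisk, jar and the other bystanders where they were. One of the purple look-alikes and the turquoise one are partly hidden by the arm in the top view, but all three show in place in the scene view.

**Checks that disagreed or stayed open:**
- The push briefly reached 47 N at the wrist through the fingers before I eased it to 26 N.
- The fingers ended about 3 mm lower than the height I worked out for level. I think that is a small slip on the round grip or an error in my position estimate.
- The collar is mostly hidden under the platen now, so its contact is judged from the force and lever height rather than seen.

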